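Set out the kit for a plaster pour

TASK

Set out the kit for a pour: move the lidded pail off its round mat and stand it well clear of there on the bench, take the open caddy of loose wedges from behind it, carry it level and stand it lengthwise on the middle of the white casting bat with all the wedges still inside, and only then put the pail back upright in the middle of its mat. Also lift every scraper that hangs on the peg rail off its peg and stand it blade down in a slot of the plywood rack (whenever you like; any slot). Leave the other things on the bench as they are.

Things in the scene. Friction and masses are not known exactly. Their poses are not given: they have to be found in the camera images.
- bay: Fixed place of pail and caddy. Origin: centre of a round black rubber mat, 124 mm across, 3 mm thick, at bench height. Its x points away from the robot to the caddy's nook: plywood side boards 50 mm tall (inner faces at y = +-88 mm, x from 58 to 158 mm) and a like back board (inner face at x = 156 mm).
- pail: White round lidded pail on the mat in front of the caddy: 104 mm across the foot, 154 mm across the lid (top 172 mm up), which overhangs the caddy so that it cannot be gripped or lifted while the pail is there. Over the lid a grey bar handle 16 mm wide (its x), 96 mm long (its y), 192 to 206 mm up, open beneath. Origin: centre of its foot. 0.4 to 0.8 kg, most of it low.
- caddy: Open wooden caddy 80 (x) x 150 (y) mm, walls 40 mm tall and 4 mm thick, floor 4 mm; over it along its y runs a carrying bar 16 mm wide (x), 150 mm long, from 88 to 108 mm up, on a post at each end. Origin: centre of its underside. 0.25 to 0.4 kg.
- wedge1: Loose wooden wedge block 18 x 60 x 16 mm (x, y, z) lying in the caddy; origin: centre of its underside. 20 g.
- wedge2: Loose wooden wedge block 18 x 60 x 16 mm (x, y, z) lying in the caddy; origin: centre of its underside. 20 g.
- wedge3: Loose wooden wedge block 18 x 60 x 16 mm (x, y, z) lying in the caddy; origin: centre of its underside. 20 g.
- bat: Fixed white casting bat (slab) 130 (x) x 200 (y) x 12 mm thick, where the caddy is to stand, the caddy's long side along the bat's long side. Origin: centre of its underside at bench height; the top is 12 mm above.
- rail: Fixed wooden peg rail. Origin at bench height below its board (18 mm thick, top 275 mm up). Four steel pegs at its y = -120, -40, 40, 120 mm, 8 mm thick, 250 mm up, run along its -x (towards the robot) to x = -75 mm, where the upturned tip's top is 266 mm up. Scrapers hang at about x = -46 mm; to come off, lift one 20 to 30 mm, then draw it to -x.
- scraper1: Scraper (may be absent), 162 mm tall, 12 mm thick (its x): closed rectangular wooden loop on top, 44 mm wide (its y), 78 mm tall, opening 28 x 54 mm; shank; steel blade 64 mm wide. Origin: middle of the blade's lower edge; the peg bears 150 mm above it, under the loop's top bar; z up as it hangs. Grip it across the loop's outer sides (along y), 130 mm above the origin. 0.14 kg.
- scraper2: Scraper (may be absent), 162 mm tall, 12 mm thick (its x): closed rectangular wooden loop on top, 44 mm wide (its y), 78 mm tall, opening 28 x 54 mm; shank; steel blade 54 mm wide. Origin: middle of the blade's lower edge; the peg bears 150 mm above it, under the loop's top bar; z up as it hangs. Grip it across the loop's outer sides (along y), 130 mm above the origin. 0.14 kg.
- scraper3: Scraper (may be absent), 162 mm tall, 12 mm thick (its x): closed rectangular wooden loop on top, 44 mm wide (its y), 78 mm tall, opening 28 x 54 mm; shank; steel blade 62 mm wide. Origin: middle of the blade's lower edge; the peg bears 150 mm above it, under the loop's top bar; z up as it hangs. Grip it across the loop's outer sides (along y), 130 mm above the origin. 0.14 kg.
- scraper4: Scraper (may be absent), 162 mm tall, 12 mm thick (its x): closed rectangular wooden loop on top, 44 mm wide (its y), 78 mm tall, opening 28 x 54 mm; shank; steel blade 58 mm wide. Origin: middle of the blade's lower edge; the peg bears 150 mm above it, under the loop's top bar; z up as it hangs. Grip it across the loop's outer sides (along y), 130 mm above the origin. 0.14 kg.
- rack: Fixed plywood rack, open on top, 154 (x) x 108 (y) x 100 mm tall, with four slots centred at its x = -54, -18, 18 and 54 mm, each 26 mm (x) by 92 mm (y), floor 5 mm above the bench. Origin: centre of its underside. A scraper stands in a slot blade down, its width along the rack's y (its origin then 5 mm up).
- jar: Bystander: small closed jar, 48 mm across, 75 mm tall; origin: centre of its foot.
- cup: Bystander: grey plastic cup, 72 mm across, 85 mm tall; origin: centre of its foot.
- soap: Bystander: bottle, 64 mm across, 170 mm tall; origin: centre of its foot.
- brush: Bystander: wooden-handled brush lying on the bench; origin under its middle.
- case: Bystander: coral open mould case 130 x 170 x 60 mm; origin: centre of its underside.
- tin: Bystander: closed tin, 76 mm across, 100 mm tall; origin: centre of its foot.

How it is judged:
By the outcome, as a careful person would: the job done as asked, in the order asked, and still so for the second after the job is handed in, with the robot touching nothing.
Of scraper1, scraper2, scraper3, scraper4 only 2 to 4 are there at a start; the rules pass over those that are not, and their reading is None.
At some moment in a run one of pail, caddy may be knocked a few centimetres aside while the robot is not near it.
It also fails if it takes over 210 s, if anything falls off the work surface, if the arm or the gripper's body presses on something with over 40 N, if the wrist force passes 120 N, or if a joint passes its speed limit or range.

ROBOT

A 6-joint arm with a two-finger parallel gripper is mounted at the origin on the work surface. World frame = base frame: x ahead of the robot, y to its left, z up, the work surface at z = 0. Lengths are in mm, angles in rad, forces in N, time in s.
With the tool pointing down it reaches from about 275 to 825 mm from the base axis. Payload 5.2 kg.
Tool frame: the origin (TCP) lies between the finger pads; the fingertips stand 17 mm ahead of it and the grasp point (between the pads) lies 2 mm behind it; z points along the fingers, y is the line along which they close (so a half turn about z gives the same grasp; the last joint's range is limited). The gripper opens to 93 mm and grips with 3 to 60 N. Pads are 15 mm wide; open, the fingers measure 128 mm over their backs; the gripper's body (75 mm by 188 mm) begins 65 mm behind the grasp point.
Start: joints at [0.989, 0.259, 1.535, -0, 1.348, -0.203], TCP at [203.372, 511.023, 207.053] pointing down, gripper open.
Joint ranges: [-3.14, 3.14], [-0.91, 2.08], [0.19, 2.58], [-1.22, 4.36], [0.22, 2.71], [-3.12, 3.12]. Speed limits (rad/s): [2.57, 2.57, 3.14, 3.14, 3.14, 3.14].

INTERFACE

Orientations are given as a 3x3 rotation matrix whose columns are the frame's x, y, z axes.
In Python, from station import bot gives the robot as it stands.
- The arm moves only by the tool move_tool, called after ">>>" by a JSON object that holds its "api" and its "payload", one argument or row to a line. Schema: {"type":"object","properties":{"increments":{"type":"array","items":{"type":"array","items":{"type":"array","items":{"type":"number"},"minItems":4,"maxItems":4},"minItems":1,"maxItems":20},"minItems":1,"maxItems":1},"finger_gap":{"type":"number"},"only":{"type":"string"},"quiet":{"type":"boolean"},"lines":{"type":"string"}},"required":["increments"],"additionalProperties":false}. increments is a list that holds a single list of rows (three levels of brackets), with 1 to 20 rows, each of 4 numbers: dx, dy, dz in a scale on which 1.0 is 500 mm, then a turn about the tool's z in a scale on which 1.0 is pi rad; each row is the pose to reach, as a shift and turn from the pose commanded when the call began, along the tool's axes at that moment; what a row does not reach only later rows make up. A row lasts 1/10 s, in which the tool goes at most 50 mm and 0.15 rad, less where a joint would pass 70% of its speed; a pose out of reach is approached as far as the arm can. finger_gap is the finger opening in mm, set as the call begins (left out keeps the last). The fingers move at their own pace and stop on an object; the grip force is fixed at half the most. Time passes only in rows, so rows that do not move let the fingers close. The tool returns the time, the measured TCP pose, the force, the opening and the grip force at its end. only (a regular expression) keeps the lines of the reply that match it, lines (a string "A,B") keeps lines A to B, and quiet returns only ok. A shift or turn number past 1, either way, is cut back to 1. Input that does not fit is refused with a message, and nothing moves.
- bot.get_obs(): the state, without advancing time (a new reading comes with each control period).
- bot.capture(name): name is "side" or "top"; returns the picture (480x640x3 uint8, red, green, blue); there is no depth.
- bot.camera_params(name): a dict with "intrinsics" (3x3 intrinsics, pixels), "R" (3x3) and "t" (3): a world point X has camera coordinates R X + t. Camera axes: x right, y down, z forward; pixel columns grow to the right and rows downward; lengths in mm; the calibration is good to about 2 mm. A picture is of the moment at which its call begins. camera_params takes no time and is no camera call.
- bot.sign_off(): hands the job in; it is judged then, once.
The state is a dict: "time_s": time; "joint_pos": joint angles; "qvel": joint speeds; "joint_efforts": joint torques, N m; "eef_pos": TCP position; "eef_rot": TCP orientation; "ft_force": force on the tool from outside, world axes, zero at the start; "ft_torque": the same for the moment, N m; "gripper_width": finger opening in mm; "grip_force": force on a finger pad.
Only numpy, scipy, OpenCV 4.12 (cv2) and the standard library are available. Lean on these libraries where they do the work, as an engineer would, in place of code of your own. Each camera call takes 0.05 s, during which the arm holds its last target. There are 200 camera calls.

## Working session

There is one attempt and no reset: what is moved stays moved. The work goes in short steps, Python scripts to look and compute and a tool call to move; the robot and the scene stay as the last step left them, time stands still between calls to the robot, and variables do not carry over. Pictures are saved under pics/ and viewed, at most 14 in all, crops included, and the job is handed in when it is done.

```bash
ls; mkdir -p pics
```

Run:
```python
from station import bot
import cv2,numpy as np
for n in("side","top"):
    im=bot.capture(n);cv2.imwrite(f"pics/{n}0.png",im[:,:,::-1]);p=bot.camera_params(n)
    print(n,np.round(p["intrinsics"],1).tolist(),np.round(p["R"],3).tolist(),np.round(p["t"],1))
    print("cam",-p["R"].T@p["t"])
o=bot.get_obs();print(o["eef_rot"],o["time_s"],o["gripper_width"])
```

```text
pics
station.py
side [[570.1, 0.0, 331.1], [0.0, 570.1, 246.6], [0.0, 0.0, 1.0]] [[0.782, -0.624, 0.006], [-0.408, -0.519, -0.751], [0.472, 0.585, -0.66]] [-462.6  283.7 1454.6]
cam [-208.90223737 -992.09441855 1175.74085593]
top [[591.9, 0.0, 318.3], [0.0, 591.9, 238.5], [0.0, 0.0, 1.0]] [[0.02, -1.0, -0.012], [-0.991, -0.018, -0.132], [0.131, 0.015, -0.991]] [ -27.   605.8 1630. ]
cam [ 386.7521065   -39.72027946 1695.1679092 ]
[[-9.29114421e-01  3.69791329e-01 -8.75037403e-04]
 [ 3.69792241e-01  9.29113439e-01 -1.38389488e-03]
 [ 3.01256684e-04 -1.60937873e-03 -9.99998660e-01]] 0.1 93.24681915178839
```

View pics/side0.png

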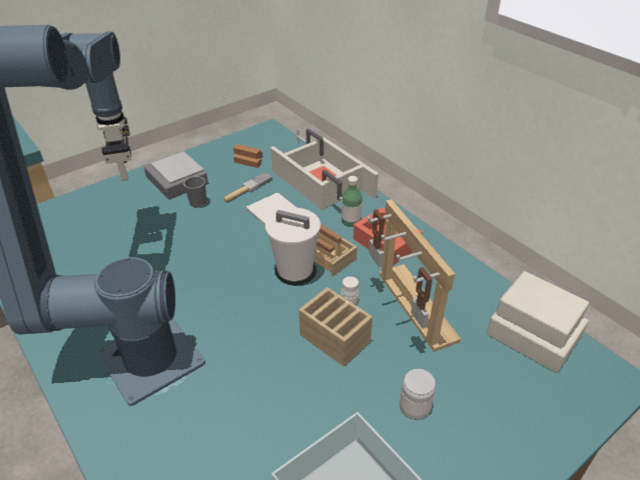

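View pics/top0.png

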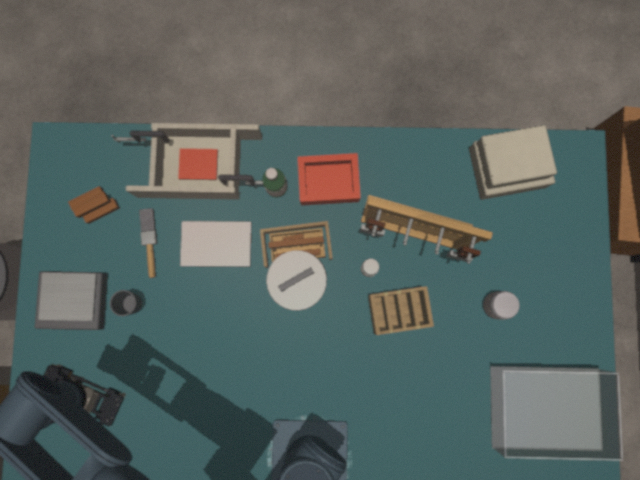

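The side view shows the pail at (293,250), the rack at (335,325), the rail from (385,215) to (445,340) and the bat at (275,210). In the top view they are at: pail (296,280), bat (216,244), rack (401,310), rail (368,205) to (490,240), with scrapers at about (374,226) and (465,250). Zooming in next.

Create h.py:
```python
import numpy as np,cv2
from station import bot
P={n:bot.camera_params(n) for n in("side","top")}
def ray(n,uv):
    p=P[n];d=p["R"].T@np.linalg.solve(p["intrinsics"],[uv[0],uv[1],1.]);return -p["R"].T@p["t"],d
def pl(n,uv,z):
    c,d=ray(n,uv);return c+d*(z-c[2])/d[2]
def tri(a,b):
    c1,d1=ray("side",a);c2,d2=ray("top",b)
    s=np.linalg.lstsq(np.c_[d1,-d2],c2-c1,rcond=None)[0];x=c1+d1*s[0];y=c2+d2*s[1];return (x+y)/2,np.linalg.norm(x-y)
def proj(n,X):
    p=P[n];q=p["intrinsics"]@(p["R"]@np.asarray(X,float)+p["t"]);return q[:2]/q[2]
def crop(n,x0,y0,w,h,k,f):
    im=bot.capture(n)[:,:,::-1];cv2.imwrite(f,cv2.resize(im[y0:y0+h,x0:x0+w],None,fx=k,fy=k,interpolation=cv2.INTER_CUBIC));return im
```

Run:
```python
from h import *
crop("top",240,170,266,180,3,"pics/t1.png")
crop("side",240,190,230,180,3,"pics/s1.png")
```

```text
(no output)
```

View pics/t1.png

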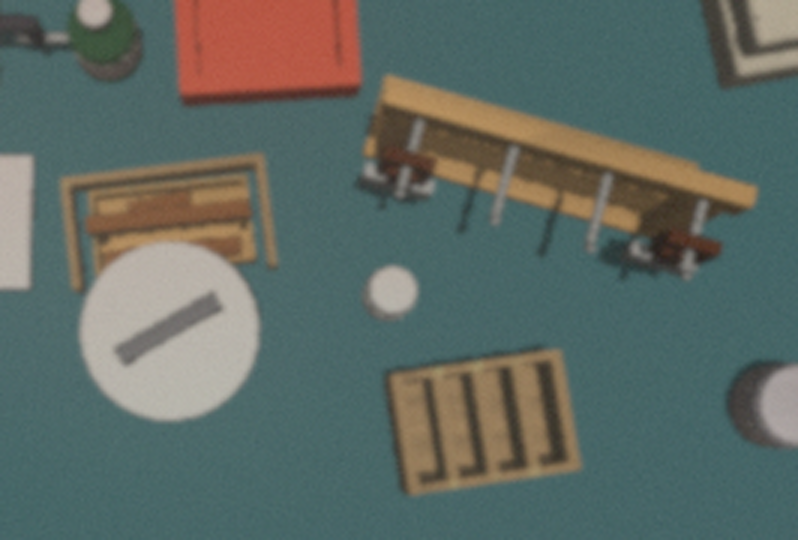

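View pics/s1.png

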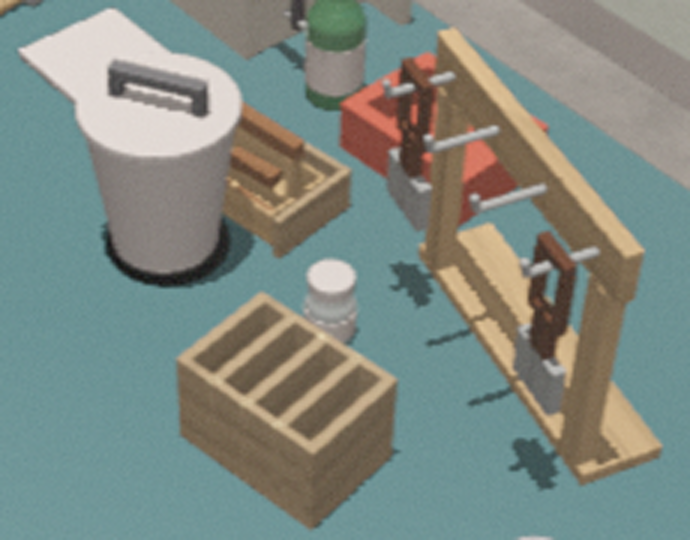

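The crops show:
- Two scrapers, on the outer pegs, with loops at top-crop (405,165) and (685,246).
- Peg tips at about (497,222) and (592,248).
- Rack top corners at (388,372), (560,348), (580,468) and (406,493).
- Pail lid centre at (170,330), with its handle from (120,355) to (218,302).

Run:
```python
from h import *
np.set_printoptions(precision=1,suppress=True)
im=bot.capture("top");g=im.astype(int)
w=((g.min(2)>135)&(g.max(2)-g.min(2)<50)).astype(np.uint8)
w=cv2.morphologyEx(w,cv2.MORPH_CLOSE,np.ones((9,9)))
cs,_=cv2.findContours(w,cv2.RETR_EXTERNAL,cv2.CHAIN_APPROX_NONE)
for c in cs:
    a=cv2.contourArea(c)
    if a<150:continue
    r=cv2.minAreaRect(c);print("white",a,np.round(r[0],1),np.round(r[1],1))
    x=r[0]
    if abs(x[0]-296)<15 and a>2000:
        e=cv2.fitEllipse(c);print(" pail lid",pl("top",e[0],172), "diam",[np.linalg.norm(pl("top",(e[0][0]+s/2,e[0][1]),172)-pl("top",e[0],172))*2 for s in e[1]])
        m=np.zeros_like(w);cv2.drawContours(m,[c],-1,1,-1);m=cv2.erode(m,np.ones((5,5)))
        h=((g.max(2)<150)&(m>0)).astype(np.uint8);hc=max(cv2.findContours(h,0,1)[0],key=cv2.contourArea);hr=cv2.minAreaRect(hc)
        b=np.array([pl("top",q,206) for q in cv2.boxPoints(hr)]);print(" handle",b.mean(0),b.tolist())
    if abs(x[0]-216)<15 and a>2000:
        b=np.array([pl("top",q,12) for q in cv2.boxPoints(r)]);print(" bat",b.mean(0));print(b)
F=lambda u,v:(240+u/3,170+v/3)
R=np.array([pl("top",F(*q),100) for q in[(388,372),(560,348),(580,468),(406,493)]]);print("rack",R.mean(0));print(R)
N=np.array([pl("top",F(*q),50) for q in[(63,180),(265,155),(275,265),(78,290)]]);print("nook");print(N)
T=[pl("top",F(*q),266) for q in[(403,192),(497,222),(592,249),(688,272)]];print("tips");print(np.array(T))
S=lambda u,v:(240+u/3,190+v/3)
for a,b in[((390,90),(403,192)),((430,144),(497,222)),((475,204),(592,249)),((527,268),(688,272))]:print("tri tip",*tri(S(*a),F(*b)))
for q in[(378,158),(435,172),(652,240),(720,249)]:print("loop",pl("top",F(*q),262))
```

```text
white 5799.0 [550. 408.] [76. 94.]
white 458.5 [505.8 304.9] [24.6 24.1]
white 1379.5 [ 66.5 296.5] [43. 51.]
white 162.5 [371. 266.] [14. 14.]
white 2679.0 [296. 280.] [58. 58.]
 pail lid [480.1  37.8 172. ] diam [np.float64(150.0350720336573), np.float64(150.66548520444096)]
 handle [480.   37.2 206. ] [[462.9636787058634, 83.19352871376353, 206.0], [513.3343798750685, 1.2221458308470403, 206.0], [496.92981685189767, -8.843980234865352, 206.0], [446.69598780940686, 73.03791082299696, 206.0]]
white 2930.0 [215.5 243. ] [44. 69.]
 bat [591.8 280.1  12. ]
[[653.7 382.7  12. ]
 [657.3 183.1  12. ]
 [530.1 178.6  12. ]
 [526.3 376.2  12. ]]
white 3346.0 [517.  159.1] [56.  70.2]
white 2073.5 [191.5 157. ] [127.8  66.5]
rack [ 409.8 -241.5  100. ]
[[ 450.7 -156.1  100. ]
 [ 475.1 -309.7  100. ]
 [ 369.2 -327.   100. ]
 [ 344.1 -173.   100. ]]
nook
[[626.1 146.2  50. ]
 [653.3 -42.8  50. ]
 [549.8 -53.9  50. ]
 [523.  128.8  50. ]]
tips
[[ 589.9 -154.9  266. ]
 [ 566.8 -231.1  266. ]
 [ 546.2 -307.7  266. ]
 [ 529.  -384.7  266. ]]
tri tip [ 592.3 -156.4  255.5] 2.1664437783610055
tri tip [ 568.6 -232.8  258. ] 2.150443582640673
tri tip [ 547.6 -309.6  257.8] 1.0619536233611895
tri tip [ 529.8 -386.7  257.2] 0.3441574111493878
loop [ 618.1 -134.6  262. ]
loop [ 607.4 -181.2  262. ]
loop [ 554.9 -357.   262. ]
loop [ 548.6 -411.7  262. ]
```

Add to h.py:
```python
def go(*targets):
    """targets (x,y,z,closing yaw deg or None): print shift/turn in tool axes from present pose"""
    o=bot.get_obs();R=np.array(o["eef_rot"]);p=np.array(o["eef_pos"]);y0=np.arctan2(R[1,1],R[0,1])
    print("t",round(o["time_s"],1),"tcp",p.round(1),"yaw",round(np.degrees(y0),1),"j",np.round(o["joint_pos"],2),"w",round(o["gripper_width"],1))
    for x,y,z,a in targets:
        t=0 if a is None else (y0-np.radians(a)+np.pi/2)%np.pi-np.pi/2
        print("  ",np.round(R.T@(np.array([x,y,z])-p),1),"turn",round(t,3),"or",round(t-np.pi*np.sign(t),3))
```

```bash
python3 -c "
from h import *
go((203,511,320,None),(480,37.5,320,31.6),(480,37.5,198,31.6))"
```

```text
t 0.2 tcp [203.3 510.8 206.7] yaw 68.3 j [ 0.99  0.26  1.54  0.    1.35 -0.2 ] w 93.0
   [   0.3   -0.  -113.3] turn 0 or 0.0
   [-432.1 -337.5 -113.1] turn 0.64 or -2.501
   [-432.2 -337.4    8.9] turn 0.64 or -2.501
```

The rows are not in the units I measure in: shifts go in shares of 500 mm and turns go in shares of pi rad. I convert before sending: -432 mm is -0.864, -337 mm is -0.674, 0.64 rad is 0.2037.

>>> {"api": "move_tool", "payload": {
  "increments": [
    [[0, 0, -0.1, 0], [0, 0, -0.226, 0], [-0.864, -0.674, -0.226, 0.2037], [-0.864, -0.674, -0.226, 0.2037], [-0.864, -0.674, -0.226, 0.2037], [-0.864, -0.674, -0.226, 0.2037], [-0.864, -0.674, -0.226, 0.2037], [-0.864, -0.674, -0.226, 0.2037], [-0.864, -0.674, -0.226, 0.2037], [-0.864, -0.674, -0.226, 0.2037], [-0.864, -0.674, -0.226, 0.2037], [-0.864, -0.674, -0.226, 0.2037], [-0.864, -0.674, -0.226, 0.2037], [-0.864, -0.674, -0.226, 0.2037], [-0.864, -0.674, -0.226, 0.2037], [-0.864, -0.674, -0.226, 0.2037]]
  ],
  "finger_gap": 70
}}

```text
time_s: 1.85
eef_pos: [479.5, 39.0, 320.0]
eef_rot: [[-0.525, 0.851, -0.001], [0.851, 0.525, 0.001], [0.001, -0.0, -1.0]]
ft_force: [-0.1, -0.4, -0.2]
gripper_width: 70.1
grip_force: 0.0
```

```bash
python3 -c "
from h import *
go((480,37.5,198,31.6))
crop('side',240,150,200,150,4,'pics/s2.png')"
```

```text
t 1.9 tcp [479.5  39.  320. ] yaw 31.7 j [-0.15  0.08  1.48  0.    1.58 -0.7 ] w 70.1
   [ -1.6  -0.4 122. ] turn 0.001 or -3.141
```

View pics/s2.png

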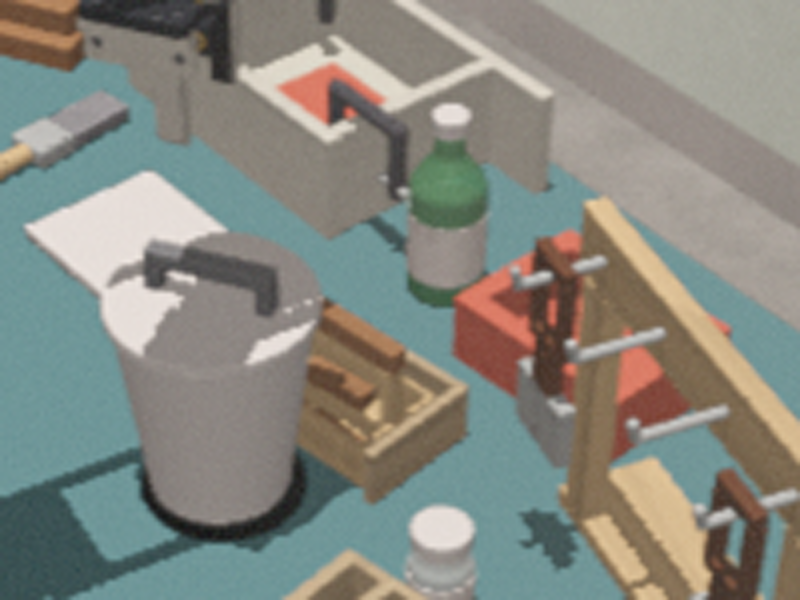

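The gripper is above the pail, with its finger at (175,120). The pail stands with its handle at (210,270), undisturbed, so I'm descending.

Scaled: 122 mm is 0.244, 110 mm is 0.22.

>>> {"api": "move_tool", "payload": {
  "increments": [
    [[-0.0032, 0, 0.08, 0], [-0.0032, 0, 0.16, 0], [-0.0032, 0, 0.22, 0], [-0.0032, 0, 0.244, 0], [-0.0032, 0, 0.244, 0]]
  ]
}}

```text
time_s: 2.4
eef_pos: [479.7, 38.1, 197.1]
eef_rot: [[-0.526, 0.85, -0.003], [0.85, 0.526, 0.001], [0.002, -0.002, -1.0]]
ft_force: [0.3, 0.3, 0.9]
gripper_width: 69.5
grip_force: 0.0
```

>>> {"api": "move_tool", "payload": {
  "increments": [
    [[0, 0, 0, 0], [0, 0, 0, 0], [0, 0, 0, 0], [0, 0, 0, 0], [0, 0, 0, 0], [0, 0, 0, 0], [0, 0, 0, 0], [0, 0, 0, 0]]
  ],
  "finger_gap": 0
}}

```text
time_s: 3.2
eef_pos: [480.9, 36.8, 198.0]
eef_rot: [[-0.524, 0.852, -0.0], [0.852, 0.524, 0.0], [0.0, -0.0, -1.0]]
ft_force: [-0.3, 0.1, 0.2]
gripper_width: 10.8
grip_force: 0.0
```

```bash
python3 -c "
from h import *
go((480,37.5,275,None),(330,230,275,90))"
```

```text
t 3.2 tcp [480.9  36.8 198. ] yaw 31.6 j [-0.16  0.14  1.7   0.    1.29 -0.71] w 10.8
   [  1.1  -0.4 -77. ] turn 0 or 0.0
   [243.7 -27.2 -77. ] turn -1.019 or 2.123
```

Opening is 10.8 mm with no grip force, so it missed. I'll look.

```bash
python3 -c "
from h import *
crop('side',200,150,200,150,4,'pics/s3.png')"
```

```text
(no output)
```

View pics/s3.png

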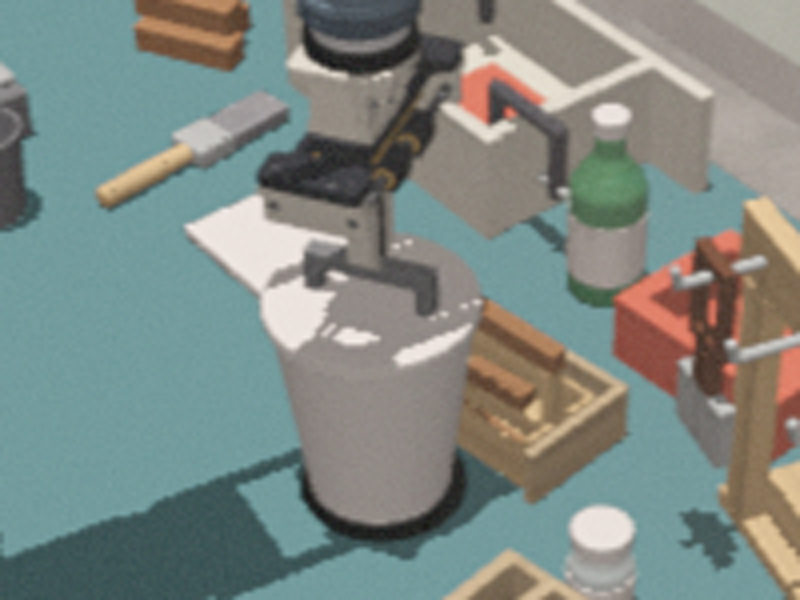

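The fingers are at the bar, around (375,250). I'll check whether they are still closing.

>>> {"api": "move_tool", "payload": {
  "increments": [
    [[0, 0, 0, 0], [0, 0, 0, 0], [0, 0, 0, 0]]
  ],
  "finger_gap": 0
}}

```text
time_s: 3.55
eef_pos: [480.9, 36.8, 198.0]
eef_rot: [[-0.524, 0.851, -0.0], [0.851, 0.524, 0.0], [0.0, -0.0, -1.0]]
ft_force: [-0.4, -0.4, -0.3]
gripper_width: 0.7
grip_force: 0.0
```

```bash
python3 -c "
from h import *
im=crop('top',240,180,160,120,5,'pics/t3.png')
print(proj('side',(480.9,36.8,181)),proj('side',(480,37.5,206)),proj('side',(482,35,206)))"
```

```text
[292.02852839 222.33587784] [291.25812152 215.24628541] [292.381369  215.4109534]
```

View pics/t3.png

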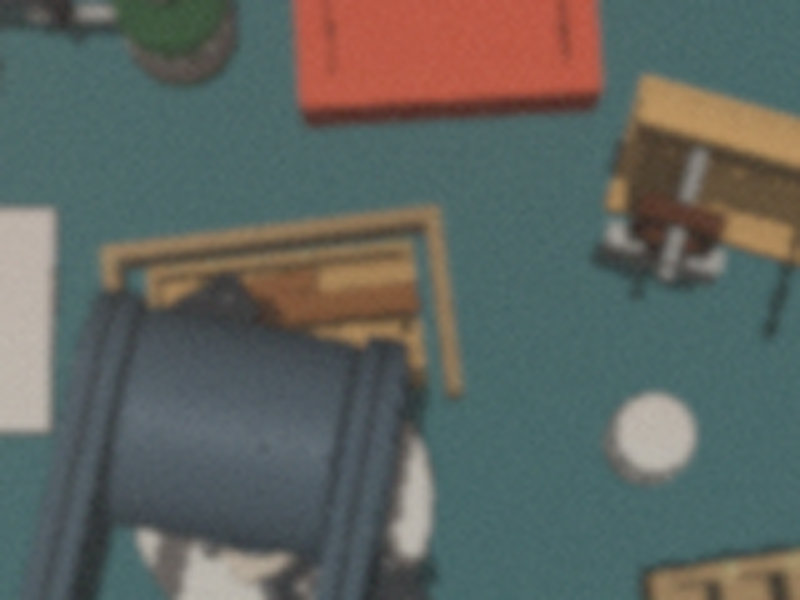

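```bash
python3 -c "
from h import *
crop('side',262,160,60,75,8,'pics/s4.png')
d=np.array([.851,.525,0])
for z in (303,):
  for s in(-35,0,35):print(z,s,proj('side',np.array([479.5,39,z])+d*s))
for s in(-5,5):print(s,proj('side',np.array([480.9,36.8,181])+d*s))
q=np.array([-.525,.851,0])
for s in(-48,48):print('bar end',proj('side',np.array([480,37.5,206])+q*s))
print(pl('side',(293,224),172))
"
```

```text
303 -35 [284.04343052 193.41042111]
303 0 [289.30309278 186.06872224]
303 35 [294.39207631 178.96526527]
-5 [291.33134898 223.39888819]
5 [292.72259517 221.2776134 ]
bar end [307.51281314 219.00373158]
bar end [275.25054007 211.5459614 ]
[484.95627851  38.41144054 172.        ]
```

View pics/s4.png

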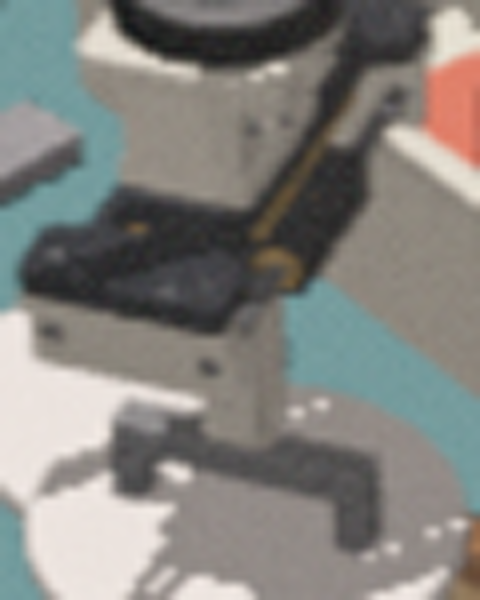

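The near fingertip shows at (293,215.6). The given tool geometry puts it at (291.7,223), so the tips seem about 25 mm higher than stated and lie above the bar. I'll open, go down in a guarded way and watch the force.

Scaled: 6 mm is 0.012, 3 mm is 0.006.

>>> {"api": "move_tool", "payload": {
  "increments": [
    [[0, 0, 0, 0], [0, 0, 0, 0], [0, 0, 0, 0], [0, 0, 0, 0], [0, 0, 0, 0], [0, 0, 0, 0], [0, 0, 0.006, 0], [0, 0, 0.012, 0], [0, 0, 0.012, 0], [0, 0, 0.012, 0]]
  ],
  "finger_gap": 60
}}

```text
time_s: 4.65
eef_pos: [480.8, 36.8, 191.9]
eef_rot: [[-0.524, 0.851, -0.0], [0.851, 0.524, 0.0], [0.0, -0.0, -1.0]]
ft_force: [-0.7, -0.1, 0.1]
gripper_width: 59.3
grip_force: 0.0
```

```bash
python3 -c "
from h import *
crop('side',262,160,60,75,8,'pics/s5.png')
P5=np.array([480.9,36.8,0]);d=np.array([.851,.525,0])
for z in(175,205):print(z,proj('side',P5-d*30+[0,0,z]),proj('side',P5+d*30+[0,0,z]))
"
```

```text
175 [287.89401163 230.47260668] [296.2198708  217.72948714]
205 [287.40914625 221.95453207] [295.85169025 209.28058529]
```

View pics/s5.png

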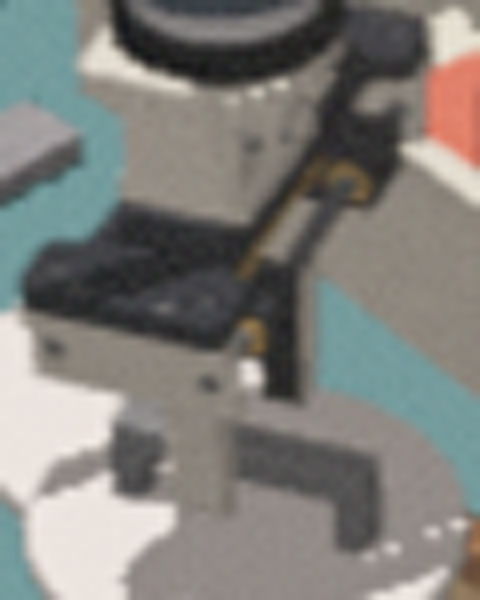

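The near tip is at crop (205,510), i.e. (287.6,223.8), which puts it at z≈199 instead of 175. The tips straddle the bar, so I'm going lower while watching the force.

Scaled: 4 mm is 0.008, 2 mm is 0.004.

>>> {"api": "move_tool", "payload": {
  "increments": [
    [[0, 0, 0.004, 0], [0, 0, 0.008, 0], [0, 0, 0.008, 0], [0, 0, 0.008, 0]]
  ],
  "only": "pos|force"
}}

```text
eef_pos: [480.9, 36.8, 188.0]
ft_force: [0.3, 0.2, 0.3]
grip_force: 0.0
```

>>> {"api": "move_tool", "payload": {
  "increments": [
    [[0, 0, 0.004, 0], [0, 0, 0.008, 0], [0, 0, 0.008, 0], [0, 0, 0.008, 0]]
  ],
  "only": "pos|force"
}}

```text
eef_pos: [480.9, 36.8, 184.0]
ft_force: [-0.2, 0.3, -1.0]
grip_force: 0.0
```

Scaled: 6 mm is 0.012, 4 mm is 0.008.

>>> {"api": "move_tool", "payload": {
  "increments": [
    [[0, 0, 0.004, 0], [0, 0, 0.008, 0], [0, 0, 0.012, 0], [0, 0, 0.012, 0], [0, 0, 0.012, 0]]
  ],
  "only": "pos|force"
}}

```text
eef_pos: [480.9, 36.8, 178.0]
ft_force: [0.2, -1.2, 0.0]
grip_force: 0.0
```

>>> {"api": "move_tool", "payload": {
  "increments": [
    [[0, 0, 0, 0], [0, 0, 0, 0], [0, 0, 0, 0], [0, 0, 0, 0], [0, 0, 0, 0], [0, 0, 0, 0], [0, 0, 0, 0], [0, 0, 0, 0], [0, 0, 0, 0], [0, 0, 0, 0]]
  ],
  "finger_gap": 0,
  "only": "pos|force|width"
}}

```text
eef_pos: [481.1, 36.9, 178.1]
ft_force: [0.3, 1.0, 0.9]
gripper_width: 15.6
grip_force: 30.0
```

Scaled: -70 mm is -0.14, -50 mm is -0.1.

>>> {"api": "move_tool", "payload": {
  "increments": [
    [[0, 0, -0.01, 0], [0, 0, -0.03, 0], [0, 0, -0.06, 0], [0, 0, -0.1, 0], [0, 0, -0.14, 0], [0, 0, -0.14, 0], [0, 0, -0.14, 0]]
  ],
  "only": "pos|force|width"
}}

```text
eef_pos: [480.8, 36.7, 247.9]
ft_force: [-0.4, -0.4, -5.3]
gripper_width: 15.9
grip_force: 30.0
```

```bash
python3 -c "
from h import *
go((330,240,248,None))"
```

```text
t 7.7 tcp [480.8  36.7 247.9] yaw 31.6 j [-0.16  0.11  1.62 -0.    1.41 -0.71] w 15.9
   [ 2.522e+02 -2.180e+01 -2.000e-01] turn 0 or 0.0
```

Scaled: 252 mm is 0.504, 235 mm is 0.47.

>>> {"api": "move_tool", "payload": {
  "increments": [
    [[0.03, -0.002, 0, 0], [0.07, -0.006, 0, 0], [0.12, -0.01, 0, 0], [0.18, -0.016, 0, 0], [0.24, -0.02, 0, 0], [0.3, -0.026, 0, 0], [0.36, -0.032, 0, 0], [0.42, -0.036, 0, 0], [0.47, -0.04, 0, 0], [0.504, -0.044, 0, 0], [0.504, -0.044, 0, 0], [0.504, -0.044, 0.04, 0], [0.504, -0.044, 0.08, 0], [0.504, -0.044, 0.11, 0], [0.504, -0.044, 0.13, 0], [0.504, -0.044, 0.14, 0], [0.504, -0.044, 0.14, 0], [0.504, -0.044, 0.14, 0]]
  ],
  "only": "pos|force|width"
}}

```text
eef_pos: [330.5, 239.9, 178.5]
ft_force: [0.1, 0.2, -4.5]
gripper_width: 15.7
grip_force: 30.0
```

>>> {"api": "move_tool", "payload": {
  "increments": [
    [[0, 0, 0.002, 0], [0, 0, 0.004, 0], [0, 0, 0.006, 0], [0, 0, 0.006, 0], [0, 0, 0.006, 0]]
  ],
  "only": "pos|force|width"
}}

```text
eef_pos: [330.3, 239.9, 175.3]
ft_force: [0.1, -0.6, -3.7]
gripper_width: 16.1
grip_force: 30.0
```

Scaled: 1 mm is 0.002.

>>> {"api": "move_tool", "payload": {
  "increments": [
    [[0, 0, 0.002, 0], [0, 0, 0.002, 0]]
  ],
  "only": "pos|force|width"
}}

```text
eef_pos: [331.1, 239.8, 175.1]
ft_force: [-0.4, -2.9, 5.5]
gripper_width: 15.8
grip_force: 30.0
```

>>> {"api": "move_tool", "payload": {
  "increments": [
    [[0, 0, 0.002, 0], [0, 0, 0.002, 0], [0, 0, 0.002, 0], [0, 0, 0.002, 0], [0, 0, 0.002, 0], [0, 0, 0.002, 0], [0, 0, -0.04, 0], [0, 0, -0.12, 0], [0, 0, -0.22, 0], [0, 0, -0.3, 0], [0, 0, -0.3, 0], [0, 0, -0.3, 0]]
  ],
  "finger_gap": 60,
  "only": "pos|force|width"
}}

```text
eef_pos: [330.4, 240.0, 324.5]
ft_force: [-0.0, 0.5, 0.3]
gripper_width: 59.8
grip_force: 0.0
```

```bash
python3 -c "
from h import *
im=crop('top',170,170,200,150,4,'pics/t6.png')
go((330,240,148,None))"
```

```text
t 11.4 tcp [329.7 239.7 323.3] yaw 31.6 j [ 0.35 -0.06  1.62 -0.    1.59 -0.2 ] w 59.7
   [1.000e-01 5.000e-01 1.753e+02] turn 0 or 0.0
```

View pics/t6.png

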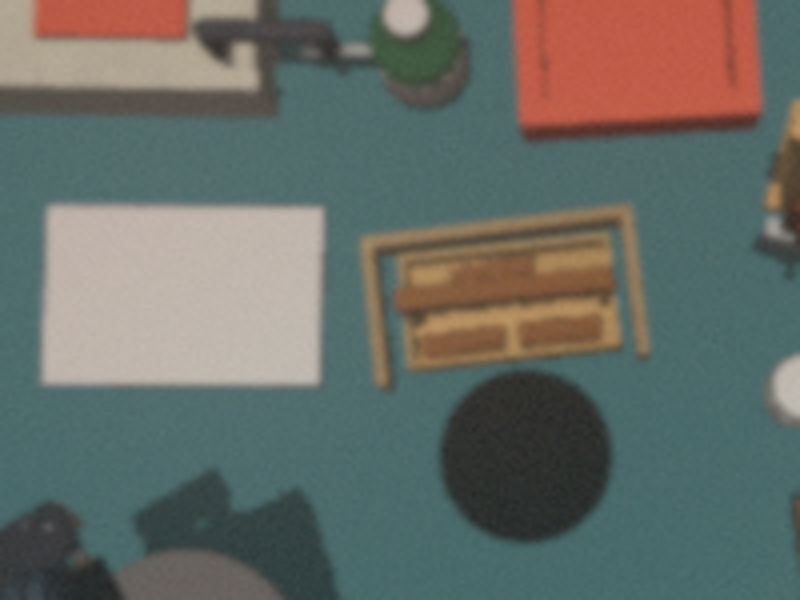

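The mat is now visible at crop (526,456). The caddy bar runs from (397,298) to (614,280), its rim corners are at (407,370) and (622,348), and the bat corners run (46,206) to (322,383).

Run:
```python
from h import *
np.set_printoptions(precision=1,suppress=True)
g=cv2.medianBlur(bot.capture("top"),3).astype(int)
def big(m,x0,y0,x1,y1):
    z=np.zeros(m.shape,np.uint8);z[y0:y1,x0:x1]=m[y0:y1,x0:x1]
    return max(cv2.findContours(z,0,cv2.CHAIN_APPROX_NONE)[0],key=cv2.contourArea)
c=big(g.max(2)<65,270,255,330,310);e=cv2.fitEllipse(c);print("mat",pl("top",e[0],3),np.array(e[1])*2.78)
c=big((g.min(2)>120),175,215,255,270);r=cv2.minAreaRect(c);b=np.array([pl("top",q,12) for q in cv2.boxPoints(r)]);print("bat",b.mean(0));print(b)
F=lambda u,v:(170+u/4,170+v/4)
a,b=[pl("top",F(*q),108) for q in[(397,297),(614,279)]];d=a-b;print("bar",a,b,(a+b)/2,np.linalg.norm(d),"y-axis yaw",np.degrees(np.arctan2(d[1],d[0])))
for q in[(407,370),(622,348),(608,235),(400,258)]:print("rim",pl("top",F(*q),40))
for q in[(361,238),(632,206),(650,356),(380,389)]:print("nook",pl("top",F(*q),50))
# brown bar mask
hsv=cv2.cvtColor(g.astype(np.uint8),cv2.COLOR_RGB2HSV)
s=bot.capture("side");cv2.imwrite("pics/s6.png",cv2.resize(s[170:320,230:430,::-1],None,fx=4,fy=4,interpolation=cv2.INTER_CUBIC))
```

```text
mat [480.1  32.1   3. ] [113.1 114.1]
bat [590.4 281.5  12. ]
[[653.6 385.6  12. ]
 [657.3 183.1  12. ]
 [527.2 178.5  12. ]
 [523.4 378.9  12. ]]
bar [579.1 116.  108. ] [594.1 -30.5 108. ] [586.6  42.8 108. ] 147.23322116499622 y-axis yaw 95.84270775991303
rim [535.9 114.   40. ]
rim [554.2 -36.6  40. ]
rim [634.3 -25.2  40. ]
rim [615.2 121.4  40. ]
nook [627.5 148.3  50. ]
nook [653.7 -41.8  50. ]
nook [548.  -56.3  50. ]
nook [521.3 131.5  50. ]
```

View pics/s6.png

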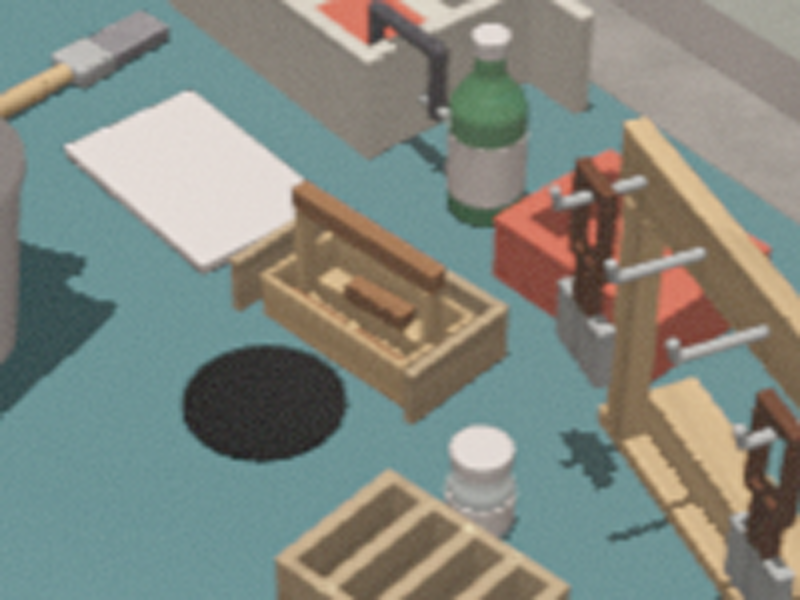

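Run:
```python
from h import *
F=lambda u,v:(170+u/4,170+v/4);S=lambda u,v:(230+u/4,170+v/4)
A,B=tri(S(304,191),F(397,297)),tri(S(437,275),F(614,279));print(A,B,(A[0]+B[0])/2)
go((586.5,43,324,6.5),(586.5,43,150,6.5))
```

```text
(array([582.43778623, 115.56885862,  98.20075575]), np.float64(5.053728061184092)) (array([595.14313883, -31.00342722, 106.15224358]), np.float64(1.8860044724738327)) [588.79046253  42.2827157  102.17649967]
t 11.6 tcp [329.3 239.5 322.4] yaw 31.6 j [ 0.35 -0.06  1.62 -0.    1.59 -0.2 ] w 60.2
   [-302.2  115.9   -2.1] turn 0.439 or -2.703
   [-302.3  116.5  171.9] turn 0.439 or -2.703
```

Scaled: -302 mm is -0.604, 172 mm is 0.344, 0.44 rad is 0.1401.

>>> {"api": "move_tool", "payload": {
  "increments": [
    [[-0.604, 0.232, 0, 0.1401], [-0.604, 0.232, 0, 0.1401], [-0.604, 0.232, 0, 0.1401], [-0.604, 0.232, 0, 0.1401], [-0.604, 0.232, 0, 0.1401], [-0.604, 0.232, 0, 0.1401], [-0.604, 0.232, 0, 0.1401], [-0.604, 0.232, 0, 0.1401], [-0.604, 0.232, 0, 0.1401], [-0.604, 0.232, 0.1, 0.1401], [-0.604, 0.232, 0.2, 0.1401], [-0.604, 0.232, 0.3, 0.1401], [-0.604, 0.232, 0.344, 0.1401], [-0.604, 0.232, 0.344, 0.1401], [-0.604, 0.232, 0.344, 0.1401]]
  ],
  "only": "pos|force|width"
}}

```text
eef_pos: [586.8, 44.5, 153.1]
ft_force: [-0.1, 0.3, -0.3]
gripper_width: 60.0
grip_force: 0.0
```

Run:
```python
from h import *
go((586.5,43,78,6.5))
s=bot.capture("side");cv2.imwrite("pics/s7.png",cv2.resize(s[150:300,230:430,::-1],None,fx=4,fy=4,interpolation=cv2.INTER_CUBIC))
d=np.array([.994,.113,0])
for z in(133,157):print(z,[(proj("side",np.array([586.5,43,z])+d*k)-[230,150])*4 for k in(-30,30)])
```

```text
t 13.1 tcp [586.8  44.5 153.1] yaw 6.5 j [-0.11  0.37  1.52  0.    1.26 -0.23] w 60.0
   [-1.5 -0.5 75.1] turn -0.0 or 3.141
133 [array([333.56799381, 298.51959238]), array([392.30571164, 262.51032714])]
157 [array([333.08873558, 272.53983336]), array([392.39298212, 236.68867128])]
```

View pics/s7.png

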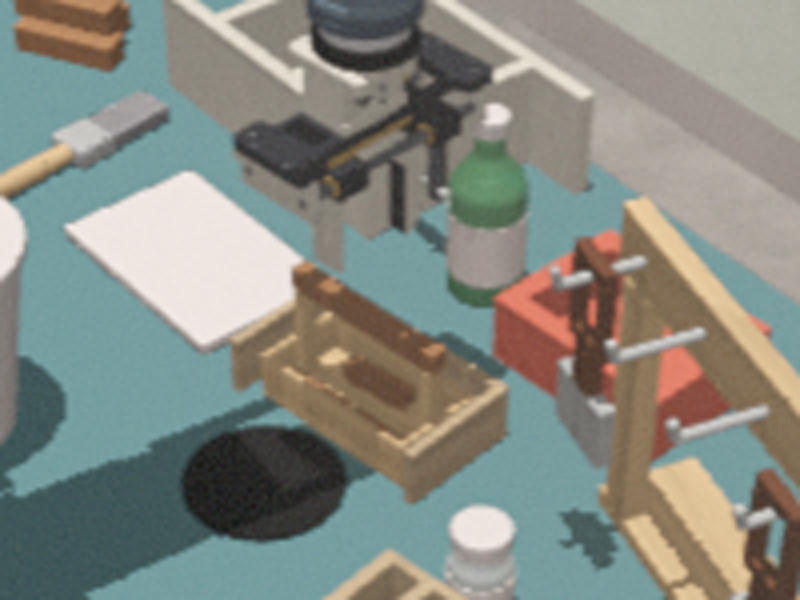

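The near tip is at (328,270), so tip ≈ reported TCP z + 6. This confirms the offset. I'm descending onto the bar.

Scaled: 75 mm is 0.15, 70 mm is 0.14.

>>> {"api": "move_tool", "payload": {
  "increments": [
    [[-0.002, 0, 0.06, 0], [-0.002, 0, 0.11, 0], [-0.002, 0, 0.14, 0], [-0.002, 0, 0.15, 0], [-0.002, 0, 0.15, 0]]
  ],
  "only": "pos|force|width"
}}

```text
eef_pos: [588.2, 42.6, 78.4]
ft_force: [0.8, 0.3, -0.1]
gripper_width: 60.1
grip_force: 0.0
```

>>> {"api": "move_tool", "payload": {
  "increments": [
    [[0, 0, 0, 0], [0, 0, 0, 0], [0, 0, 0, 0], [0, 0, 0, 0], [0, 0, 0, 0], [0, 0, 0, 0], [0, 0, 0, 0], [0, 0, 0, 0], [0, 0, 0, 0], [0, 0, 0, 0]]
  ],
  "finger_gap": 0,
  "only": "pos|force|width"
}}

```text
eef_pos: [587.5, 42.5, 77.0]
ft_force: [1.9, -0.2, -0.9]
gripper_width: 15.5
grip_force: 30.0
```

>>> {"api": "move_tool", "payload": {
  "increments": [
    [[0, 0, -0.004, 0], [0, 0, -0.012, 0], [0, 0, -0.024, 0], [0, 0, -0.04, 0], [0, 0, -0.06, 0], [0, 0, -0.084, 0], [0, 0, -0.11, 0], [0, 0, -0.14, 0], [0, 0, -0.16, 0], [0, 0, -0.17, 0], [0, 0, -0.17, 0]]
  ],
  "only": "pos|force|width"
}}

```text
eef_pos: [587.8, 42.5, 163.1]
ft_force: [-0.0, 0.3, -4.4]
gripper_width: 15.9
grip_force: 30.0
```

```bash
python3 -c "
from h import *
go((590.5,281.5,163,1.0))
crop('side',230,120,200,150,4,'pics/s8.png')"
```

```text
t 15.7 tcp [587.8  42.5 163.1] yaw 6.4 j [-0.12  0.36  1.5  -0.    1.28 -0.23] w 15.9
   [237.2  29.4   0. ] turn 0.095 or -3.047
```

View pics/s8.png

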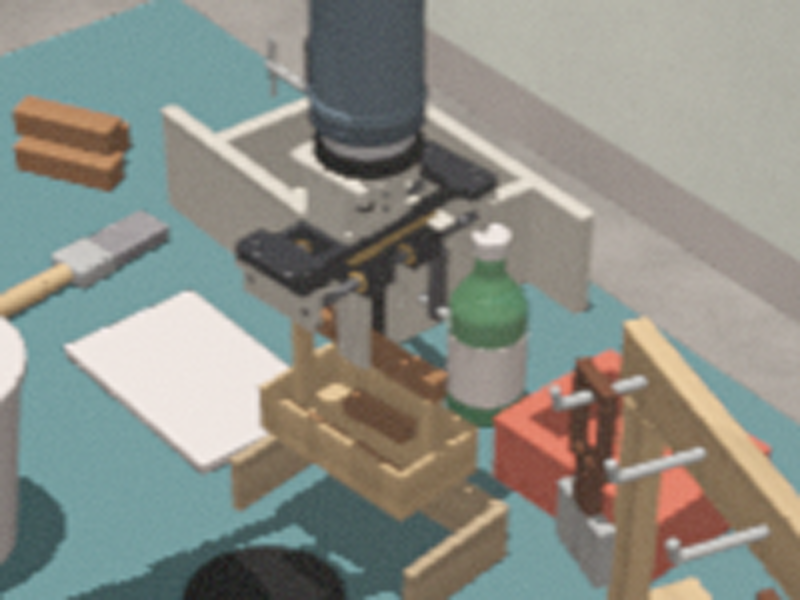

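Scaled: 237 mm is 0.474, 232 mm is 0.464, 0.09 rad is 0.0286.

>>> {"api": "move_tool", "payload": {
  "increments": [
    [[0.01, 0, 0, 0], [0.026, 0.002, 0, 0], [0.05, 0.006, 0, 0.0032], [0.08, 0.01, 0, 0.0064], [0.116, 0.014, 0, 0.0064], [0.152, 0.018, 0, 0.0095], [0.188, 0.024, 0, 0.0127], [0.224, 0.028, 0, 0.0159], [0.26, 0.032, 0, 0.0159], [0.296, 0.036, 0, 0.0191], [0.332, 0.042, 0, 0.0223], [0.368, 0.046, 0, 0.0255], [0.4, 0.05, 0, 0.0286], [0.428, 0.054, 0, 0.0286], [0.45, 0.056, 0, 0.0286], [0.464, 0.058, 0, 0.0286], [0.474, 0.058, 0, 0.0286], [0.474, 0.058, 0, 0.0286], [0.474, 0.058, 0, 0.0286]]
  ],
  "only": "pos|force|width"
}}

```text
eef_pos: [589.7, 280.8, 162.0]
ft_force: [0.5, 0.9, -4.1]
gripper_width: 15.9
grip_force: 30.0
```

>>> {"api": "move_tool", "payload": {
  "increments": [
    [[0, 0, 0.01, 0], [0, 0, 0.024, 0], [0, 0, 0.044, 0], [0, 0, 0.068, 0], [0, 0, 0.092, 0], [0, 0, 0.112, 0], [0, 0, 0.126, 0], [0, 0, 0.136, 0], [0, 0, 0.14, 0], [0, 0, 0.14, 0], [0, 0, 0.142, 0], [0, 0, 0.144, 0], [0, 0, 0.146, 0], [0, 0, 0.146, 0]]
  ],
  "only": "pos|force|width"
}}

```text
eef_pos: [589.7, 281.3, 89.1]
ft_force: [-0.7, 0.8, -3.8]
gripper_width: 15.8
grip_force: 30.0
```

```bash
python3 -c "
from h import *
go((590.9,281,89,1.3))"
```

```text
t 19.1 tcp [589.7 281.3  89.1] yaw 1.3 j [0.27 0.53 1.42 0.   1.19 0.25] w 15.8
   [-0.3  1.2  0.1] turn -0.001 or 3.141
```

Nearly down. I'll make final contact, release and look.

The rows are not in the units I measure in: shifts go in shares of 500 mm and turns go in shares of pi rad. I convert before sending: 1 mm is 0.002.

>>> {"api": "move_tool", "payload": {
  "increments": [
    [[0, 0, 0.002, 0], [0, 0, 0.002, 0]]
  ],
  "only": "pos|force|width"
}}

```text
eef_pos: [590.0, 281.3, 89.0]
ft_force: [0.0, -1.5, 1.3]
gripper_width: 15.7
grip_force: 30.0
```

>>> {"api": "move_tool", "payload": {
  "increments": [
    [[0, 0, 0.002, 0], [0, 0, 0.002, 0]]
  ],
  "only": "pos|force|width"
}}

```text
eef_pos: [590.0, 281.3, 88.9]
ft_force: [-3.3, -2.7, 7.7]
gripper_width: 15.7
grip_force: 30.0
```

Scaled: -230 mm is -0.46, -190 mm is -0.38.

>>> {"api": "move_tool", "payload": {
  "increments": [
    [[0, 0, 0, 0], [0, 0, 0, 0], [0, 0, 0, 0], [0, 0, 0, 0], [0, 0, 0, 0], [0, 0, 0, 0], [0, 0, -0.02, 0], [0, 0, -0.08, 0], [0, 0, -0.18, 0], [0, 0, -0.28, 0], [0, 0, -0.38, 0], [0, 0, -0.46, 0], [0, 0, -0.46, 0], [0, 0, -0.46, 0]]
  ],
  "finger_gap": 60,
  "only": "pos|force|width"
}}

```text
eef_pos: [590.0, 281.4, 319.0]
ft_force: [-0.3, -1.2, -0.5]
gripper_width: 60.0
grip_force: 0.0
```

```bash
python3 -c "
from h import *
go((330,240,320,31.6))
im=crop('side',190,120,200,150,4,'pics/s9.png')"
```

```text
t 20.9 tcp [590.  281.4 319. ] yaw 1.3 j [ 0.27  0.41  1.05 -0.    1.67  0.25] w 60.0
   [ -35.7 -260.9   -1.9] turn -0.529 or 2.612
```

View pics/s9.png

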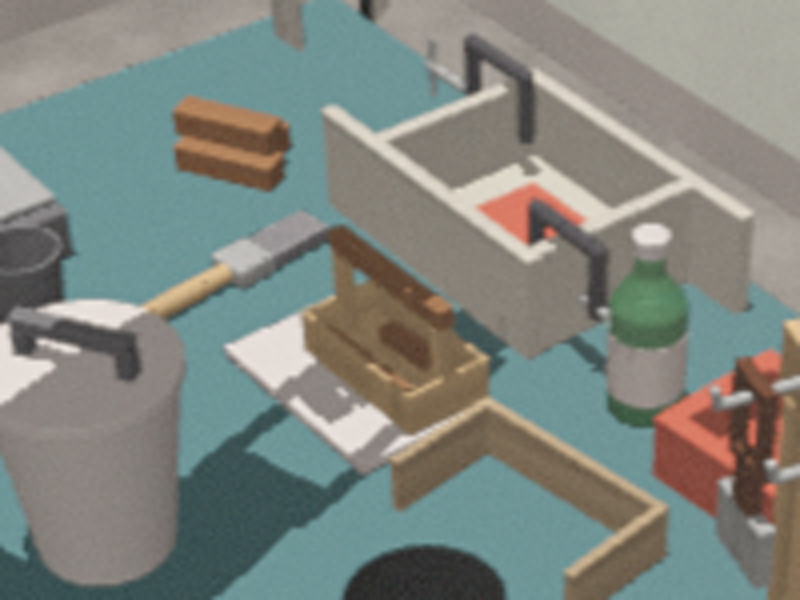

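The caddy stands on the bat at crop (400,340), with the pail at (95,440). I'll move the arm aside and measure both from the top.

Scaled: 400 mm is 0.8, 150 mm is 0.3, 0.3 rad is 0.0955.

>>> {"api": "move_tool", "payload": {
  "increments": [
    [[0.8, 0.3, 0, 0.0955], [0.8, 0.3, 0, 0.0955], [0.8, 0.3, 0, 0.0955], [0.8, 0.3, 0, 0.0955], [0.8, 0.3, 0, 0.0955], [0.8, 0.3, 0, 0.0955], [0.8, 0.3, 0, 0.0955], [0.8, 0.3, 0, 0.0955], [0.8, 0.3, 0, 0.0955], [0.8, 0.3, 0, 0.0955], [0.8, 0.3, 0, 0.0955], [0.8, 0.3, 0, 0.0955]]
  ],
  "only": "pos"
}}

```text
eef_pos: [645.0, 598.7, 261.9]
```

Create m.py:
```python
from h import *
np.set_printoptions(precision=1,suppress=True)
import sys
im=crop("top",150,190,160,120,5,sys.argv[1]);g=im[:,:,::-1].astype(int)
```

```bash
python3 m.py pics/t9.png;python3 -c "
from h import *
go((330,240,320,31.6))"
```

```text
t 22.1 tcp [644.8 598.9 261.3] yaw -16.0 j [0.62 0.97 0.19 0.01 1.94 0.9 ] w 60.3
   [-428.9 -202.3  -80.9] turn -0.831 or 2.311
```

View pics/t9.png

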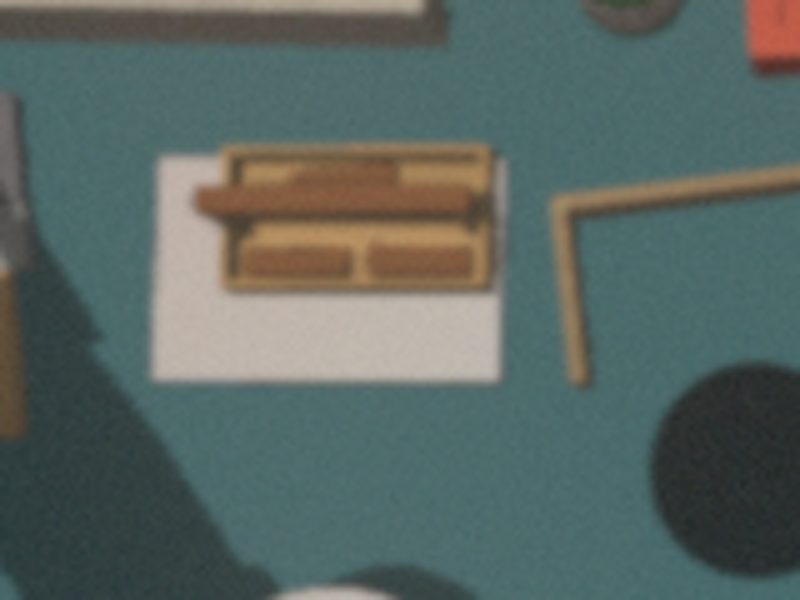

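I got the sign wrong: the arm went to +y, harmlessly. The caddy was knocked or sits off centre, with its rim at crop (222,145) to (490,292) and the bat at (155,155) to (500,382). The wedges are inside. Working out the offset.

Run:
```python
from h import *
np.set_printoptions(precision=1,suppress=True)
F=lambda u,v:(150+u/5,190+v/5)
r=np.array([pl("top",F(*q),52) for q in[(222,144),(491,144),(491,291),(225,293)]]);print(r,r.mean(0))
b=np.array([pl("top",F(*q),120) for q in[(196,201),(474,200)]]);print("bar",b,b.mean(0))
t=np.array([pl("top",F(*q),12) for q in[(155,155),(505,155),(501,383),(150,382)]]);print("bat",t,t.mean(0))
print(bot.get_obs()["ft_force"])
```

```text
[[654.3 335.   52. ]
 [657.  183.1  52. ]
 [573.7 180.1  52. ]
 [569.8 329.3  52. ]] [613.7 256.9  52. ]
bar [[611.8 332.1 120. ]
 [615.1 181.9 120. ]] [613.5 257.  120. ]
bat [[653.7 382.7  12. ]
 [657.3 180.2  12. ]
 [525.5 177.9  12. ]
 [522.2 378.9  12. ]] [589.7 279.9  12. ]
[-0.4  0.2 -0.1]
```

The caddy was knocked about (+23,−24) mm to (613.6,257). I'll re-grip it and shift it to the bat's centre (590,280.5).

```bash
python3 -c "
from h import *
go((613.6,257,261.5,1.2),(613.6,257,89,1.2))"
```

```text
t 22.1 tcp [644.8 598.9 261.3] yaw -16.0 j [0.62 0.97 0.19 0.01 1.94 0.9 ] w 60.3
   [-337.1   64.2  -12.1] turn -0.3 or 2.842
   [-344.    60.   160.2] turn -0.3 or 2.842
```

Scaled: -337 mm is -0.674, 64 mm is 0.128, -0.3 rad is -0.0955.

>>> {"api": "move_tool", "payload": {
  "increments": [
    [[-0.674, 0.128, -0.06, -0.0955], [-0.674, 0.128, -0.06, -0.0955], [-0.674, 0.128, -0.06, -0.0955], [-0.674, 0.128, -0.06, -0.0955], [-0.674, 0.128, -0.06, -0.0955], [-0.674, 0.128, -0.06, -0.0955], [-0.674, 0.128, -0.06, -0.0955], [-0.674, 0.128, -0.06, -0.0955], [-0.674, 0.128, -0.06, -0.0955], [-0.674, 0.128, -0.06, -0.0955], [-0.674, 0.128, -0.06, -0.0955], [-0.674, 0.128, -0.06, -0.0955], [-0.674, 0.128, -0.06, -0.0955]]
  ],
  "only": "pos|rot"
}}

```text
eef_pos: [612.6, 258.1, 278.1]
eef_rot: [[-0.024, 0.999, 0.033], [0.999, 0.023, 0.031], [0.03, 0.033, -0.999]]
```

```bash
python3 -c "
from h import *
go((613.6,257,200,1.2),(613.6,257,89,1.2))"
```

```text
t 23.4 tcp [612.6 258.1 278.1] yaw 1.3 j [0.22 0.41 1.15 0.02 1.54 0.19] w 59.6
   [-3.4 -1.6 78. ] turn 0.002 or -3.139
   [ -6.8  -5.3 188.9] turn 0.002 or -3.139
```

The reach limit left the tool tilted by 2.6°. I'll try undoing it by nudging against the inner reach limit on the same bearing.

```bash
python3 -c "
from h import *
go((215,201,330,1.2),(194,182,330,1.2),(180,168,330,None))"
```

```text
t 23.4 tcp [612.6 258.1 278.1] yaw 1.3 j [0.22 0.41 1.15 0.02 1.54 0.19] w 59.6
   [ -45.8 -396.8  -66.6] turn 0.002 or -3.139
   [ -64.3 -418.3  -67.8] turn 0.002 or -3.139
   [ -78.  -432.6  -68.7] turn 0 or 0.0
```

Scaled: -432 mm is -0.864, -418 mm is -0.836.

>>> {"api": "move_tool", "payload": {
  "increments": [
    [[0, 0, -0.1, 0], [-0.092, -0.794, -0.134, 0], [-0.092, -0.794, -0.134, 0], [-0.092, -0.794, -0.134, 0], [-0.092, -0.794, -0.134, 0], [-0.092, -0.794, -0.134, 0], [-0.092, -0.794, -0.134, 0], [-0.092, -0.794, -0.134, 0], [-0.092, -0.794, -0.134, 0], [-0.092, -0.794, -0.134, 0], [-0.092, -0.794, -0.134, 0], [-0.092, -0.794, -0.134, 0], [-0.128, -0.836, -0.136, 0], [-0.128, -0.836, -0.136, 0], [-0.156, -0.864, -0.138, 0], [-0.156, -0.864, -0.138, 0]]
  ],
  "only": "pos|rot"
}}

```text
eef_pos: [181.1, 167.1, 330.5]
eef_rot: [[-0.021, 0.999, 0.033], [0.999, 0.02, 0.031], [0.03, 0.033, -0.999]]
```

```bash
python3 -c "
from h import *
go((150,140,330,1.2),(120,112,330,1.2))"
```

```text
t 25.1 tcp [181.1 167.1 330.5] yaw 1.1 j [ 0.24 -0.44  1.86  0.02  1.68  0.22] w 60.1
   [-26.4 -31.6  -1.3] turn -0.001 or 3.14
   [-53.8 -62.2  -3.2] turn -0.001 or 3.14
```

Scaled: -85 mm is -0.17, -75 mm is -0.15.

>>> {"api": "move_tool", "payload": {
  "increments": [
    [[-0.052, -0.064, 0, 0], [-0.108, -0.124, 0, 0], [-0.15, -0.17, 0, 0], [-0.15, -0.17, 0, 0], [-0.15, -0.17, 0, 0]]
  ],
  "only": "pos|rot|force"
}}

```text
eef_pos: [98.1, 89.9, 325.9]
eef_rot: [[-0.02, 0.999, 0.034], [0.999, 0.019, 0.03], [0.029, 0.035, -0.999]]
ft_force: [-0.2, -0.7, 0.5]
grip_force: 0.0
```

```bash
python3 -c "
from h import *
go()"
```

```text
t 25.6 tcp [ 98.1  89.9 325.9] yaw 1.1 j [-0.53 -0.8   1.97  0.05  1.95 -0.53] w 59.9
```

No use, so I accept the 2.6° tilt. Back to the caddy.

Scaled: 85 mm is 0.17, 75 mm is 0.15.

>>> {"api": "move_tool", "payload": {
  "increments": [
    [[0.15, 0.17, 0, 0], [0.15, 0.17, 0, 0], [0.15, 0.17, 0, 0], [0.15, 0.17, 0, 0], [0.15, 0.17, 0, 0]]
  ],
  "only": "pos"
}}

```text
eef_pos: [182.9, 171.0, 330.2]
```

```bash
python3 -c "
from h import *
go((613.6,257,330,1.2),(613.6,257,170,1.2),(613.6,257,89,1.2))"
```

```text
t 26.1 tcp [182.9 171.  330.2] yaw 1.5 j [ 0.25 -0.43  1.86  0.02  1.68  0.23] w 60.1
   [ 74.4 432.5  16.7] turn 0.005 or -3.137
   [ 69.4 427.3 176.5] turn 0.005 or -3.137
   [ 66.8 424.6 257.5] turn 0.005 or -3.137
```

Scaled: 432 mm is 0.864, 427 mm is 0.854.

>>> {"api": "move_tool", "payload": {
  "increments": [
    [[0.148, 0.864, 0.034, 0], [0.148, 0.864, 0.034, 0], [0.148, 0.864, 0.034, 0], [0.148, 0.864, 0.034, 0], [0.148, 0.864, 0.034, 0], [0.148, 0.864, 0.034, 0], [0.148, 0.864, 0.034, 0], [0.148, 0.864, 0.034, 0], [0.148, 0.864, 0.034, 0], [0.148, 0.864, 0.034, 0], [0.148, 0.864, 0.034, 0], [0.138, 0.854, 0.134, 0], [0.138, 0.854, 0.234, 0], [0.138, 0.854, 0.334, 0], [0.138, 0.854, 0.352, 0], [0.138, 0.854, 0.352, 0]]
  ],
  "only": "pos"
}}

```text
eef_pos: [610.1, 251.1, 170.5]
```

```bash
python3 -c "
from h import *
go((613.6,257,90,1.2))"
```

```text
t 27.6 tcp [610.1 251.1 170.5] yaw 1.2 j [0.21 0.45 1.34 0.02 1.31 0.18] w 60.2
   [ 3.4  1.1 80.7] turn 0.001 or -3.141
```

Scaled: 80 mm is 0.16, 72 mm is 0.144.

>>> {"api": "move_tool", "payload": {
  "increments": [
    [[0.008, 0.002, 0.06, 0], [0.008, 0.002, 0.11, 0], [0.008, 0.002, 0.144, 0], [0.008, 0.002, 0.16, 0], [0.008, 0.002, 0.16, 0], [0.008, 0.002, 0.16, 0]]
  ],
  "only": "pos|force"
}}

```text
eef_pos: [616.6, 257.9, 94.1]
ft_force: [0.9, -0.1, -0.2]
grip_force: 0.0
```

>>> {"api": "move_tool", "payload": {
  "increments": [
    [[0, 0, 0, 0], [0, 0, 0, 0], [0, 0, 0, 0], [0, 0, 0, 0], [0, 0, 0, 0], [0, 0, 0, 0], [0, 0, 0, 0], [0, 0, 0, 0], [0, 0, 0, 0], [0, 0, 0, 0]]
  ],
  "finger_gap": 0,
  "only": "pos|force|width"
}}

```text
eef_pos: [615.3, 257.6, 91.7]
ft_force: [1.5, 0.5, 1.8]
gripper_width: 15.8
grip_force: 29.9
```

>>> {"api": "move_tool", "payload": {
  "increments": [
    [[0, 0, -0.004, 0], [0, 0, -0.012, 0], [0, 0, -0.024, 0], [0, 0, -0.036, 0], [0, 0, -0.04, 0], [0, 0, -0.04, 0]]
  ],
  "only": "pos|force|width"
}}

```text
eef_pos: [614.7, 257.0, 112.2]
ft_force: [-0.8, 0.6, -3.7]
gripper_width: 15.9
grip_force: 29.9
```

```bash
python3 -c "
from h import *
go((590,280.5,112,1.2),(590,280.5,92,1.2))"
```

```text
t 29.9 tcp [614.7 257.  112.2] yaw 1.2 j [0.22 0.51 1.41 0.02 1.19 0.18] w 15.9
   [ 24.1 -24.2   0.1] turn 0.001 or -3.141
   [ 23.5 -24.9  20. ] turn 0.001 or -3.141
```

Scaled: 24 mm is 0.048, -23 mm is -0.046.

>>> {"api": "move_tool", "payload": {
  "increments": [
    [[0.008, -0.008, 0, 0], [0.02, -0.02, 0, 0], [0.034, -0.032, 0, 0], [0.044, -0.042, 0, 0], [0.048, -0.046, 0, 0], [0.048, -0.046, 0, 0], [0.048, -0.046, 0.012, 0], [0.048, -0.046, 0.024, 0], [0.048, -0.046, 0.034, 0], [0.048, -0.046, 0.038, 0], [0.048, -0.046, 0.04, 0], [0.048, -0.046, 0.042, 0], [0.048, -0.046, 0.042, 0], [0.048, -0.046, 0.042, 0]]
  ],
  "only": "pos|force"
}}

```text
eef_pos: [592.2, 280.8, 91.5]
ft_force: [-0.0, -4.4, 5.3]
grip_force: 30.1
```

Scaled: -230 mm is -0.46, -190 mm is -0.38.

>>> {"api": "move_tool", "payload": {
  "increments": [
    [[0, 0, 0, 0], [0, 0, 0, 0], [0, 0, 0, 0], [0, 0, 0, 0], [0, 0, 0, 0], [0, 0, 0, 0], [0, 0, -0.02, 0], [0, 0, -0.08, 0], [0, 0, -0.18, 0], [0, 0, -0.28, 0], [0, 0, -0.38, 0], [0, 0, -0.46, 0], [0, 0, -0.46, 0], [0, 0, -0.46, 0]]
  ],
  "finger_gap": 60,
  "only": "pos|force|width"
}}

```text
eef_pos: [584.3, 274.0, 322.3]
ft_force: [-0.2, 0.6, -0.8]
gripper_width: 60.1
grip_force: 0.0
```

>>> {"api": "move_tool", "payload": {
  "increments": [
    [[-0.76, -0.16, 0, 0], [-0.76, -0.16, 0, 0], [-0.76, -0.16, 0, 0], [-0.76, -0.16, 0, 0], [-0.76, -0.16, 0, 0], [-0.76, -0.16, 0, 0], [-0.76, -0.16, 0, 0], [-0.76, -0.16, 0, 0], [-0.76, -0.16, 0, 0], [-0.76, -0.16, 0, 0], [-0.76, -0.16, 0, 0]]
  ],
  "only": "pos"
}}

```text
eef_pos: [512.3, -106.4, 305.2]
```

Run:
```python
from h import *
im=crop("top",170,210,200,150,4,"pics/t10.png")
```

```text
(no output)
```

View pics/t10.png

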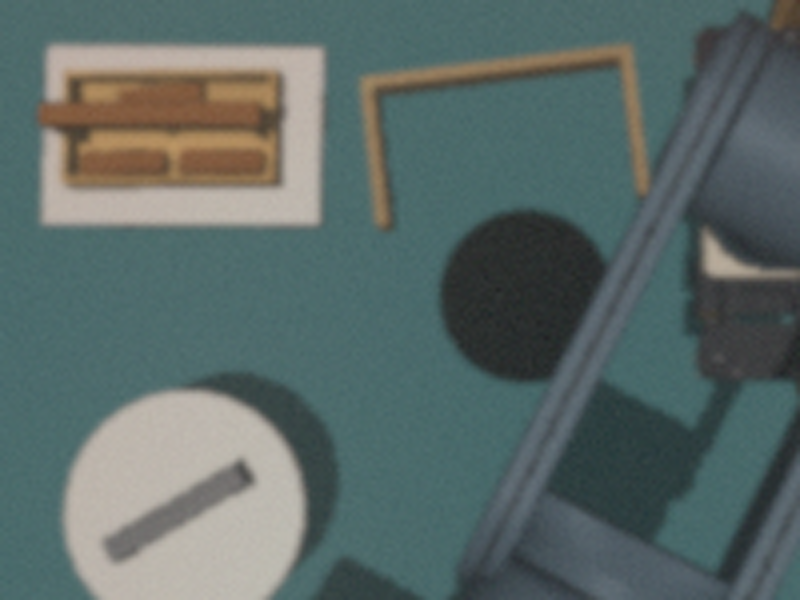

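The caddy is near the bat's centre: rim at crop (65,72) to (281,185), bat at (44,45) to (325,225), wedges inside. The pail handle runs from (245,470) to (115,550). That is the last picture I view, since I've reached (in fact passed) the viewing limit. From here I measure numerically.

Create pail.py:
```python
from h import *
def pail(x0,y0,x1,y1):
    g=cv2.medianBlur(bot.capture("top"),3).astype(int);m=np.zeros(g.shape[:2],np.uint8)
    w=((g.min(2)>120)&(g.max(2)-g.min(2)<55)).astype(np.uint8);m[y0:y1,x0:x1]=w[y0:y1,x0:x1]
    c=cv2.convexHull(max(cv2.findContours(m,0,cv2.CHAIN_APPROX_NONE)[0],key=cv2.contourArea))
    e=cv2.minEnclosingCircle(c);L=pl("top",e[0],172);print("lid",L.round(1),"diam",2*np.linalg.norm(pl("top",(e[0][0]+e[1],e[0][1]),172)-L))
    k=np.zeros_like(m);cv2.circle(k,tuple(int(round(v)) for v in e[0]),int(e[1]-4),1,-1)
    h=((g.max(2)<150)&(k>0)).astype(np.uint8);hr=cv2.minAreaRect(max(cv2.findContours(h,0,1)[0],key=cv2.contourArea))
    b=np.array([pl("top",q,206) for q in cv2.boxPoints(hr)]);C=b.mean(0)
    s=[b[1]-b[0],b[2]-b[1]];n=[np.linalg.norm(v) for v in s];v=s[int(np.argmin(n))]
    print("handle",C.round(1),np.round(n,1),"closing yaw",np.degrees(np.arctan2(v[1],v[0]))%180)
```

Run:
```python
from pail import *
F=lambda u,v:(170+u/4,210+v/4)
r=np.array([pl("top",F(*q),52) for q in[(65,72),(282,72),(280,184),(65,186)]]);print(r.mean(0))
b=np.array([pl("top",F(*q),120) for q in[(39,115),(262,114)]]);print("bar",b.mean(0))
t=np.array([pl("top",F(*q),12) for q in[(45,45),(326,45),(322,226),(41,225)]]);print("bat",t.mean(0))
print([pl("top",F(*q),206).round(1) for q in[(248,472),(112,552)]])
pail(180,300,250,370)
go((330,240,320,31.6))
```

```text
[589.1224829  278.92192268  52.        ]
bar [589.83253522 281.31554043 120.        ]
bat [589.50763282 278.94813742  12.        ]
[array([355.3, 192.8, 206. ]), array([304.5, 275.4, 206. ])]
lid [329.4 239.1 172. ] diam 157.3204151532931
handle [331.4 235.6 206. ] [102.2  18.7] closing yaw 32.65627437405419
t 33.9 tcp [ 512.6 -106.1  305.7] yaw 1.3 j [-0.45  0.14  1.44  0.04  1.54 -0.47] w 60.0
   [ 350.7 -173.9   -9.3] turn -0.528 or 2.614
```

Scaled: 351 mm is 0.702, -174 mm is -0.348, -0.53 rad is -0.1687.

>>> {"api": "move_tool", "payload": {
  "increments": [
    [[0.702, -0.348, -0.018, -0.1687], [0.702, -0.348, -0.018, -0.1687], [0.702, -0.348, -0.018, -0.1687], [0.702, -0.348, -0.018, -0.1687], [0.702, -0.348, -0.018, -0.1687], [0.702, -0.348, -0.018, -0.1687], [0.702, -0.348, -0.018, -0.1687], [0.702, -0.348, -0.018, -0.1687], [0.702, -0.348, -0.018, -0.1687], [0.702, -0.348, -0.018, -0.1687], [0.702, -0.348, -0.018, -0.1687], [0.702, -0.348, -0.018, -0.1687]]
  ],
  "only": "pos"
}}

```text
eef_pos: [331.1, 238.3, 319.6]
```

```bash
python3 -c "
from h import *
go((330,239.5,176,31.6))"
```

```text
t 35.0 tcp [331.1 238.3 319.6] yaw 31.5 j [ 0.33 -0.1   1.66  0.02  1.54 -0.22] w 60.2
   [  0.3  -6.7 143.4] turn -0.001 or 3.14
```

Scaled: 143 mm is 0.286, 140 mm is 0.28.

>>> {"api": "move_tool", "payload": {
  "increments": [
    [[0, -0.014, 0.08, 0], [0, -0.014, 0.16, 0], [0, -0.014, 0.22, 0], [0, -0.014, 0.26, 0], [0, -0.014, 0.28, 0], [0, -0.014, 0.286, 0], [0, -0.014, 0.286, 0]]
  ],
  "only": "pos|force"
}}

```text
eef_pos: [330.0, 239.6, 176.9]
ft_force: [-0.0, -0.5, -0.1]
grip_force: 0.0
```

>>> {"api": "move_tool", "payload": {
  "increments": [
    [[0, 0, 0, 0], [0, 0, 0, 0], [0, 0, 0, 0], [0, 0, 0, 0], [0, 0, 0, 0], [0, 0, 0, 0], [0, 0, 0, 0], [0, 0, 0, 0], [0, 0, 0, 0], [0, 0, 0, 0]]
  ],
  "finger_gap": 0,
  "only": "pos|force|width"
}}

```text
eef_pos: [329.6, 240.1, 176.9]
ft_force: [0.8, 0.6, 3.6]
gripper_width: 15.7
grip_force: 30.0
```

>>> {"api": "move_tool", "payload": {
  "increments": [
    [[0, 0, -0.006, 0], [0, 0, -0.02, 0], [0, 0, -0.04, 0], [0, 0, -0.07, 0], [0, 0, -0.1, 0], [0, 0, -0.1, 0]]
  ],
  "only": "pos|force|width"
}}

```text
eef_pos: [328.7, 238.8, 228.6]
ft_force: [1.2, 0.9, -6.2]
gripper_width: 15.5
grip_force: 30.0
```

```bash
python3 -c "
from h import *
go((480.5,32,225,31.6))"
```

```text
t 37.4 tcp [328.7 238.8 228.6] yaw 31.6 j [ 0.33 -0.06  1.84  0.02  1.31 -0.22] w 15.5
   [-255.7   20.7    2.6] turn 0.0 or -3.141
```

Scaled: -256 mm is -0.512, -240 mm is -0.48.

>>> {"api": "move_tool", "payload": {
  "increments": [
    [[-0.02, 0.002, 0, 0], [-0.056, 0.004, 0, 0], [-0.104, 0.008, 0, 0], [-0.16, 0.012, 0.002, 0], [-0.22, 0.018, 0.002, 0], [-0.28, 0.022, 0.002, 0], [-0.34, 0.028, 0.002, 0], [-0.396, 0.032, 0.004, 0], [-0.444, 0.036, 0.004, 0], [-0.48, 0.038, 0.004, 0], [-0.502, 0.04, 0.004, 0], [-0.512, 0.04, 0.004, 0], [-0.512, 0.04, 0.004, 0], [-0.512, 0.04, 0.004, 0], [-0.512, 0.04, 0.004, 0]]
  ],
  "only": "pos|force"
}}

```text
eef_pos: [478.5, 31.9, 223.2]
ft_force: [-0.2, 0.1, -5.3]
grip_force: 30.0
```

```bash
python3 -c "
from h import *
go((480.6,32.2,186,31.6),(480.6,32.2,179,31.6))"
```

```text
t 38.9 tcp [478.5  31.9 223.2] yaw 31.7 j [-0.2   0.1   1.7   0.04  1.32 -0.76] w 15.9
   [-1.2  0.3 37.2] turn 0.001 or -3.14
   [-1.2  0.  44.2] turn 0.001 or -3.14
```

Scaled: 43 mm is 0.086, 42 mm is 0.084.

>>> {"api": "move_tool", "payload": {
  "increments": [
    [[-0.002, 0, 0.02, 0], [-0.002, 0, 0.04, 0], [-0.002, 0, 0.06, 0], [-0.002, 0, 0.074, 0], [-0.002, 0, 0.08, 0], [-0.002, 0, 0.084, 0], [-0.002, 0, 0.086, 0], [-0.002, 0, 0.086, 0]]
  ],
  "only": "pos|force"
}}

```text
eef_pos: [481.3, 31.4, 180.5]
ft_force: [0.1, -0.3, -5.2]
grip_force: 30.0
```

>>> {"api": "move_tool", "payload": {
  "increments": [
    [[0, 0, 0.002, 0], [0, 0, 0.002, 0]]
  ],
  "only": "pos|force"
}}

```text
eef_pos: [482.0, 31.4, 180.2]
ft_force: [0.1, 0.2, 0.6]
grip_force: 30.0
```

Scaled: 1 mm is 0.002.

>>> {"api": "move_tool", "payload": {
  "increments": [
    [[0, 0, 0.002, 0], [0, 0, 0.002, 0]]
  ],
  "only": "force"
}}

```text
ft_force: [1.1, 1.7, 6.9]
grip_force: 30.0
```

>>> {"api": "move_tool", "payload": {
  "increments": [
    [[0, 0, 0.002, 0], [0, 0, 0.002, 0], [0, 0, 0.002, 0], [0, 0, 0.002, 0], [0, 0, 0.002, 0], [0, 0, 0.002, 0], [0, 0, -0.04, 0], [0, 0, -0.12, 0], [0, 0, -0.2, 0], [0, 0, -0.28, 0], [0, 0, -0.28, 0]]
  ],
  "finger_gap": 60,
  "only": "pos|force|width"
}}

```text
eef_pos: [478.9, 26.6, 323.8]
ft_force: [-0.7, -0.4, 0.5]
gripper_width: 60.2
grip_force: 0.0
```

```bash
python3 -c "
from h import *
go((440,-300,320,75.2))"
```

```text
t 41.1 tcp [478.9  26.6 323.8] yaw 31.6 j [-0.21  0.04  1.51  0.04  1.55 -0.76] w 60.2
   [-257.7 -204.4   -7.2] turn -0.76 or 2.381
```

Scaled: -258 mm is -0.516, -204 mm is -0.408, -0.76 rad is -0.2419.

>>> {"api": "move_tool", "payload": {
  "increments": [
    [[-0.516, -0.408, -0.014, -0.2419], [-0.516, -0.408, -0.014, -0.2419], [-0.516, -0.408, -0.014, -0.2419], [-0.516, -0.408, -0.014, -0.2419], [-0.516, -0.408, -0.014, -0.2419], [-0.516, -0.408, -0.014, -0.2419], [-0.516, -0.408, -0.014, -0.2419], [-0.516, -0.408, -0.014, -0.2419], [-0.516, -0.408, -0.014, -0.2419], [-0.516, -0.408, -0.014, -0.2419], [-0.516, -0.408, -0.014, -0.2419], [-0.516, -0.408, -0.014, -0.2419]]
  ],
  "only": "pos|rot"
}}

```text
eef_pos: [438.4, -297.8, 314.0]
eef_rot: [[-0.967, 0.253, 0.034], [0.254, 0.967, 0.031], [-0.025, 0.038, -0.999]]
```

Run:
```python
from pail import *
pail(260,240,340,325)
go((525,-377,320,None))
# scraper loops: dark brown in top & side
np.set_printoptions(precision=1,suppress=True)
for n,bx in(("top",[(358,205,395,245),(440,230,490,268)]),("side",[(365,205,395,250),(410,260,440,315)])):
    g=cv2.medianBlur(bot.capture(n),3).astype(int)
    m=((g[:,:,0]-g[:,:,2]>12)&(g[:,:,0]<120)&(g[:,:,0]>g[:,:,1]*1.35)).astype(np.uint8)
    for x0,y0,x1,y1 in bx:
        z=np.zeros_like(m);z[y0:y1,x0:x1]=m[y0:y1,x0:x1]
        c=max(cv2.findContours(z,0,1)[0],key=cv2.contourArea,default=None)
        if c is None: print(n,"none");continue
        r=cv2.minAreaRect(c);print(n,cv2.contourArea(c),np.round(r[0],1),np.round(r[1],1),r[2],cv2.boundingRect(c))
        if n=="top":
            b=np.array([pl("top",q,262) for q in cv2.boxPoints(r)]);print(b.mean(0));print(b)
```

```text
lid [483.3  31.1 172. ] diam 156.70793608834163
handle [483.7  30.6 206. ] [94.9 17.8] closing yaw 32.085685406158774
t 42.4 tcp [ 438.4 -298.   314.1] yaw 75.3 j [-0.84  0.17  1.4   0.05  1.58 -2.15] w 60.2
   [-104.   -54.2   -5.4] turn 0 or 0.0
top 53.0 [375.6 222.6] [16.   5.3] 14.03624439239502 (368, 219, 16, 9)
[ 618.6 -158.1  262. ]
[[ 616.6 -137.5  262. ]
 [ 629.5 -140.6  262. ]
 [ 620.6 -178.7  262. ]
 [ 607.7 -175.6  262. ]]
top 64.5 [469. 251.] [ 8. 18.] 90.0 (460, 247, 19, 9)
[ 553.  -385.2  262. ]
[[ 562.4 -363.5  262. ]
 [ 563.2 -407.1  262. ]
 [ 543.6 -406.8  262. ]
 [ 542.8 -363.3  262. ]]
side 0.0 [384. 220.] [0. 0.] 0.0 (384, 220, 1, 1)
side 3.5 [422.3 295.8] [2.8 2.1] 45.0 (421, 294, 3, 4)
```

```bash
python3 -c "
from h import *
go((554,-387,314,75.2),(554,-387,208,75.2))"
```

```text
t 42.5 tcp [ 438.3 -298.5  314.1] yaw 75.3 j [-0.84  0.17  1.4   0.05  1.58 -2.15] w 60.0
   [-134.4  -56.2    1.3] turn 0.002 or -3.14
   [-131.8  -60.2  107.1] turn 0.002 or -3.14
```

Scaled: -134 mm is -0.268, -132 mm is -0.264.

>>> {"api": "move_tool", "payload": {
  "increments": [
    [[-0.08, -0.034, 0, 0], [-0.16, -0.068, 0, 0], [-0.268, -0.112, 0.002, 0], [-0.268, -0.112, 0.002, 0], [-0.268, -0.112, 0.002, 0], [-0.268, -0.116, 0.06, 0], [-0.264, -0.12, 0.12, 0], [-0.264, -0.12, 0.17, 0], [-0.264, -0.12, 0.2, 0], [-0.264, -0.12, 0.214, 0], [-0.264, -0.12, 0.214, 0], [-0.264, -0.12, 0.214, 0]]
  ],
  "finger_gap": 72,
  "only": "pos|force|width"
}}

```text
eef_pos: [553.8, -387.9, 209.5]
ft_force: [-0.1, -0.3, 0.4]
gripper_width: 72.1
grip_force: 0.0
```

>>> {"api": "move_tool", "payload": {
  "increments": [
    [[0, 0, 0, 0], [0, 0, 0, 0], [0, 0, 0, 0], [0, 0, 0, 0], [0, 0, 0, 0], [0, 0, 0, 0], [0, 0, 0, 0], [0, 0, 0, 0]]
  ],
  "finger_gap": 0,
  "only": "pos|force|width"
}}

```text
eef_pos: [553.8, -388.0, 207.9]
ft_force: [0.6, 0.3, 2.0]
gripper_width: 43.8
grip_force: 30.0
```

Scaled: 90 mm is 0.18, 85 mm is 0.17.

>>> {"api": "move_tool", "payload": {
  "increments": [
    [[0, 0, -0.01, 0], [0, 0, -0.026, 0], [0, 0, -0.044, 0], [0, 0, -0.052, 0], [0, 0, -0.052, 0], [0, 0, -0.052, 0], [0.024, 0, -0.052, 0], [0.06, 0, -0.052, 0], [0.1, 0, -0.054, 0], [0.14, 0, -0.054, 0], [0.17, 0, -0.056, 0], [0.18, 0, -0.056, 0], [0.18, 0, -0.08, 0], [0.18, 0, -0.11, 0], [0.18, 0, -0.11, 0]]
  ],
  "only": "pos|force|width"
}}

```text
eef_pos: [466.5, -367.9, 263.3]
ft_force: [0.2, 0.1, -0.8]
gripper_width: 43.7
grip_force: 30.0
```

Run:
```python
from h import *
c=np.array([409.8,-241.5]);ux=np.array([.157,-.988])
for s in(-54,-18,18,54):print(s,c+ux*s)
p=c+ux*54
go((p[0],p[1],262,9.0))
# side-view check of rack top corners
S=lambda u,v:(240+u/3,190+v/3)
for q in[(265,293),(397,381),(315,452),(178,358)]:print(pl("side",S(*q),100).round(1))
```

```text
-54 [ 401.322 -188.148]
-18 [ 406.974 -223.716]
18 [ 412.626 -259.284]
54 [ 418.278 -294.852]
t 46.0 tcp [ 466.5 -367.9  263.3] yaw 75.2 j [-0.89  0.3   1.34  0.05  1.5  -2.2 ] w 43.7
   [65.3 58.3  1.5] turn 1.156 or -1.986
[ 452.1 -162.4  100. ]
[ 474.8 -311.5  100. ]
[ 372.6 -327.4  100. ]
[ 346.4 -177.3  100. ]
```

Scaled: 65 mm is 0.13, 60 mm is 0.12, 1.156 rad is 0.368.

>>> {"api": "move_tool", "payload": {
  "increments": [
    [[0.02, 0.02, 0, 0.0477], [0.04, 0.04, 0, 0.0955], [0.06, 0.06, 0, 0.1432], [0.08, 0.08, 0, 0.191], [0.1, 0.1, 0, 0.2387], [0.12, 0.116, 0, 0.2865], [0.13, 0.116, 0, 0.3342], [0.13, 0.116, 0, 0.368], [0.13, 0.116, 0, 0.368], [0.13, 0.116, 0, 0.368], [0.13, 0.116, 0, 0.368]]
  ],
  "only": "pos|force|width"
}}

```text
eef_pos: [417.2, -294.0, 260.9]
ft_force: [-0.5, -0.7, -1.9]
gripper_width: 43.4
grip_force: 30.0
```

Create ax.py:
```python
from h import *
R0=np.array([[-0.967,.253,.034],[.254,.967,.031],[-.025,.038,-.999]])
R=np.array(bot.get_obs()["eef_rot"]);a=R@(R0.T@[0,0,-1]);print("scraper axis",a.round(3),"tool z",R[:,2].round(3))
def aim(px,py,z):
    # TCP xy so that point 80 mm down the scraper sits on the slot centre
    x,y=px-80*a[0],py-80*a[1];go((x,y,262,9.0),(x,y,z,9.0))
```

```bash
python3 -c "
from ax import *
aim(419.1,-296.4,110)"
```

```text
scraper axis [-0.008  0.05  -0.999] tool z [ 0.033  0.031 -0.999]
t 47.1 tcp [ 417.2 -294.   260.9] yaw 9.0 j [-0.87  0.15  1.54  0.05  1.45 -1.03] w 43.4
   [-6.7  1.6 -1.2] turn 0.001 or -3.141
   [-10.6  -4.1 150.6] turn 0.001 or -3.141
```

Scaled: 68 mm is 0.136, 64 mm is 0.128.

>>> {"api": "move_tool", "payload": {
  "increments": [
    [[-0.014, 0.0032, 0, 0], [-0.014, 0.0032, 0, 0], [-0.016, 0, 0.06, 0], [-0.016, -0.002, 0.1, 0], [-0.0166, -0.002, 0.112, 0], [-0.017, -0.002, 0.12, 0], [-0.0172, -0.002, 0.128, 0], [-0.0174, -0.002, 0.136, 0], [-0.0174, -0.002, 0.136, 0]]
  ],
  "only": "pos|force|width"
}}

```text
eef_pos: [419.7, -300.6, 193.0]
ft_force: [-0.3, 0.1, -1.5]
gripper_width: 43.7
grip_force: 30.0
```

```bash
python3 -c "
from ax import *
aim(419.1,-296.4,110)"
```

```text
scraper axis [-0.008  0.05  -0.999] tool z [ 0.033  0.031 -0.999]
t 48.0 tcp [ 419.7 -300.6  193. ] yaw 8.9 j [-0.87  0.2   1.64  0.05  1.3  -1.04] w 43.7
   [  2.    2.7 -69. ] turn -0.001 or 3.14
   [-1.9 -3.  82.9] turn -0.001 or 3.14
```

Scaled: 40 mm is 0.08, 30 mm is 0.06.

>>> {"api": "move_tool", "payload": {
  "increments": [
    [[0, 0, 0.02, 0], [-0.001, -0.001, 0.04, 0], [-0.002, -0.002, 0.06, 0], [-0.002, -0.003, 0.08, 0], [-0.002, -0.003, 0.08, 0]]
  ],
  "only": "pos|force|width"
}}

```text
eef_pos: [418.6, -299.5, 150.8]
ft_force: [0.5, 0.5, -1.2]
gripper_width: 43.7
grip_force: 30.0
```

>>> {"api": "move_tool", "payload": {
  "increments": [
    [[0, -0.001, 0.02, 0], [-0.001, -0.002, 0.04, 0], [-0.002, -0.003, 0.06, 0], [-0.002, -0.003, 0.072, 0], [-0.002, -0.003, 0.078, 0], [-0.002, -0.003, 0.078, 0]]
  ],
  "only": "pos|force|width"
}}

```text
eef_pos: [419.4, -300.3, 113.3]
ft_force: [-1.0, 0.7, -1.7]
gripper_width: 43.9
grip_force: 30.0
```

Scaled: 2 mm is 0.004, 1 mm is 0.002.

>>> {"api": "move_tool", "payload": {
  "increments": [
    [[0, 0, 0.002, 0], [0, 0, 0.004, 0], [0, 0, 0.004, 0]]
  ],
  "only": "pos|force"
}}

```text
eef_pos: [419.7, -300.3, 112.0]
ft_force: [0.1, 1.9, -0.5]
grip_force: 30.0
```

>>> {"api": "move_tool", "payload": {
  "increments": [
    [[0, 0, 0.002, 0], [0, 0, 0.004, 0], [0, 0, 0.004, 0]]
  ],
  "only": "pos|force"
}}

```text
eef_pos: [419.7, -300.2, 109.9]
ft_force: [-0.5, 3.0, 0.7]
grip_force: 30.0
```

>>> {"api": "move_tool", "payload": {
  "increments": [
    [[0, 0, 0.002, 0], [0, 0, 0.004, 0], [0, 0, 0.004, 0]]
  ],
  "only": "pos|force"
}}

```text
eef_pos: [419.9, -300.3, 109.6]
ft_force: [-3.7, 6.3, 15.2]
grip_force: 30.0
```

Scaled: -210 mm is -0.42, -160 mm is -0.32.

>>> {"api": "move_tool", "payload": {
  "increments": [
    [[0, 0, 0, 0], [0, 0, 0, 0], [0, 0, 0, 0], [0, 0, 0, 0], [0, 0, 0, 0], [-0.002, -0.002, -0.04, 0], [-0.006, -0.004, -0.12, 0], [-0.01, -0.008, -0.22, 0], [-0.014, -0.012, -0.32, 0], [-0.018, -0.016, -0.42, 0], [-0.018, -0.016, -0.42, 0], [-0.018, -0.016, -0.42, 0]]
  ],
  "finger_gap": 72,
  "only": "pos|force|width"
}}

```text
eef_pos: [406.5, -317.6, 318.1]
ft_force: [0.3, 0.2, -0.5]
gripper_width: 71.9
grip_force: 0.0
```

```bash
python3 -c "
from h import *
go((616,-160,318,75.2))"
```

```text
t 51.2 tcp [ 406.5 -317.6  318.1] yaw 8.9 j [-0.91  0.14  1.42  0.05  1.58 -1.07] w 71.9
   [123.  231.1  11.9] turn -1.157 or 1.984
```

Scaled: 231 mm is 0.462, 123 mm is 0.246, -1.157 rad is -0.3683.

>>> {"api": "move_tool", "payload": {
  "increments": [
    [[0.246, 0.462, 0.02, -0.3683], [0.246, 0.462, 0.02, -0.3683], [0.246, 0.462, 0.02, -0.3683], [0.246, 0.462, 0.02, -0.3683], [0.246, 0.462, 0.02, -0.3683], [0.246, 0.462, 0.02, -0.3683], [0.246, 0.462, 0.02, -0.3683], [0.246, 0.462, 0.02, -0.3683], [0.246, 0.462, 0.02, -0.3683], [0.246, 0.462, 0.02, -0.3683], [0.246, 0.462, 0.02, -0.3683]]
  ],
  "only": "pos|force|width"
}}

```text
eef_pos: [615.1, -159.5, 317.9]
ft_force: [0.6, 0.2, -0.0]
gripper_width: 71.9
grip_force: 0.0
```

```bash
python3 -c "
from h import *
go((616,-159.5,208,75.2))"
```

```text
t 52.3 tcp [ 615.1 -159.5  317.9] yaw 75.1 j [-0.45  0.36  1.13  0.04  1.64 -1.76] w 71.9
   [  1.6  -4.1 109.8] turn -0.002 or 3.14
```

Scaled: 110 mm is 0.22, 100 mm is 0.2.

>>> {"api": "move_tool", "payload": {
  "increments": [
    [[0.002, -0.004, 0.08, 0], [0.003, -0.008, 0.16, 0], [0.003, -0.008, 0.2, 0], [0.003, -0.008, 0.22, 0], [0.003, -0.008, 0.22, 0], [0.003, -0.008, 0.22, 0]]
  ],
  "finger_gap": 72,
  "only": "pos|force|width"
}}

```text
eef_pos: [617.3, -159.9, 210.1]
ft_force: [0.4, -0.5, 0.4]
gripper_width: 71.8
grip_force: 0.0
```

>>> {"api": "move_tool", "payload": {
  "increments": [
    [[0, 0, 0, 0], [0, 0, 0, 0], [0, 0, 0, 0], [0, 0, 0, 0], [0, 0, 0, 0], [0, 0, 0, 0], [0, 0, 0, 0], [0, 0, 0, 0]]
  ],
  "finger_gap": 0,
  "only": "pos|force|width"
}}

```text
eef_pos: [616.7, -159.5, 208.9]
ft_force: [-0.5, 0.7, 0.9]
gripper_width: 44.1
grip_force: 30.0
```

Scaled: 90 mm is 0.18, 85 mm is 0.17.

>>> {"api": "move_tool", "payload": {
  "increments": [
    [[0, 0, -0.01, 0], [0, 0, -0.026, 0], [0, 0, -0.044, 0], [0, 0, -0.052, 0], [0, 0, -0.052, 0], [0, 0, -0.052, 0], [0.024, 0, -0.052, 0], [0.06, 0, -0.052, 0], [0.1, 0, -0.054, 0], [0.14, 0, -0.054, 0], [0.17, 0, -0.056, 0], [0.18, 0, -0.056, 0], [0.18, 0, -0.08, 0], [0.18, 0, -0.11, 0], [0.18, 0, -0.11, 0]]
  ],
  "only": "pos|force|width"
}}

```text
eef_pos: [529.8, -139.3, 264.3]
ft_force: [-0.2, -0.8, -0.9]
gripper_width: 43.9
grip_force: 30.0
```

Run:
```python
from h import *
p=np.array([410.6,-243])+np.array([.157,-.988])*-18
print(p);go((p[0],p[1]-4,262,9.0))
```

```text
[ 407.774 -225.216]
t 55.2 tcp [ 529.8 -139.3  264.3] yaw 75.3 j [-0.49  0.2   1.47  0.04  1.45 -1.81] w 43.9
   [  95.  -118.    -4.9] turn 1.156 or -1.985
```

Scaled: -118 mm is -0.236, -114 mm is -0.228, 1.156 rad is 0.368.

>>> {"api": "move_tool", "payload": {
  "increments": [
    [[0.02, -0.024, 0, 0.0318], [0.044, -0.054, 0, 0.07], [0.068, -0.084, 0, 0.1082], [0.092, -0.114, -0.002, 0.1464], [0.116, -0.144, -0.004, 0.191], [0.14, -0.174, -0.006, 0.2387], [0.164, -0.204, -0.008, 0.2865], [0.184, -0.228, -0.01, 0.3342], [0.19, -0.236, -0.01, 0.368], [0.19, -0.236, -0.01, 0.368], [0.19, -0.236, -0.01, 0.368], [0.19, -0.236, -0.01, 0.368]]
  ],
  "only": "pos|force|width"
}}

```text
eef_pos: [406.3, -228.1, 259.6]
ft_force: [-0.2, -0.5, -1.6]
gripper_width: 43.7
grip_force: 30.0
```

```bash
python3 -c "
from ax import *
aim(407.8,-225.2,194)"
```

```text
scraper axis [-0.008  0.05  -0.999] tool z [ 0.033  0.031 -0.999]
t 56.4 tcp [ 406.3 -228.1  259.6] yaw 9.1 j [-0.79  0.06  1.64  0.05  1.43 -0.96] w 43.7
   [-1.4  2.  -2.3] turn 0.002 or -3.14
   [-3.1 -0.5 65.6] turn 0.002 or -3.14
```

Scaled: 66 mm is 0.132, 60 mm is 0.12.

>>> {"api": "move_tool", "payload": {
  "increments": [
    [[-0.004, 0.002, 0.04, 0], [-0.005, 0, 0.08, 0], [-0.006, 0, 0.104, 0], [-0.006, -0.001, 0.12, 0], [-0.006, -0.001, 0.132, 0], [-0.006, -0.001, 0.132, 0]]
  ],
  "only": "pos|force|width"
}}

```text
eef_pos: [408.0, -228.9, 193.3]
ft_force: [0.1, 0.4, -1.4]
gripper_width: 43.9
grip_force: 30.0
```

```bash
python3 -c "
from ax import *
aim(407.8,-225.2,112)"
```

```text
scraper axis [-0.009  0.05  -0.999] tool z [ 0.033  0.031 -0.999]
t 57.0 tcp [ 408.  -228.9  193.3] yaw 9.0 j [-0.79  0.11  1.75  0.05  1.28 -0.96] w 43.9
   [  1.4   3.  -68.6] turn -0.0 or 3.141
   [-2.5 -2.5 81.2] turn -0.0 or 3.141
```

Scaled: 40 mm is 0.08, 30 mm is 0.06.

>>> {"api": "move_tool", "payload": {
  "increments": [
    [[0, 0, 0.02, 0], [-0.001, -0.001, 0.04, 0], [-0.002, -0.002, 0.06, 0], [-0.002, -0.0024, 0.08, 0], [-0.002, -0.0024, 0.08, 0]]
  ],
  "only": "pos|force|width"
}}

```text
eef_pos: [407.4, -228.2, 151.9]
ft_force: [-0.9, 0.4, -1.4]
gripper_width: 43.7
grip_force: 30.0
```

>>> {"api": "move_tool", "payload": {
  "increments": [
    [[0, -0.001, 0.02, 0], [-0.001, -0.002, 0.04, 0], [-0.002, -0.0026, 0.06, 0], [-0.0026, -0.0026, 0.076, 0], [-0.0026, -0.0026, 0.082, 0], [-0.0026, -0.0026, 0.082, 0], [-0.0026, -0.0026, 0.084, 0], [-0.0026, -0.0026, 0.084, 0]]
  ],
  "only": "pos|force|width"
}}

```text
eef_pos: [408.2, -228.5, 111.4]
ft_force: [-1.4, 4.7, -1.7]
gripper_width: 43.7
grip_force: 30.0
```

>>> {"api": "move_tool", "payload": {
  "increments": [
    [[0, 0, 0.002, 0], [0, 0, 0.004, 0], [0, 0, 0.004, 0]]
  ],
  "only": "pos|force"
}}

```text
eef_pos: [408.4, -228.6, 110.8]
ft_force: [-3.4, 6.3, 9.4]
grip_force: 30.0
```

Bottomed out. I'll release, lift, step aside and check everything numerically.

Scaled: -210 mm is -0.42, -160 mm is -0.32.

>>> {"api": "move_tool", "payload": {
  "increments": [
    [[0, 0, 0, 0], [0, 0, 0, 0], [0, 0, 0, 0], [0, 0, 0, 0], [0, 0, 0, 0], [-0.002, -0.002, -0.04, 0], [-0.006, -0.004, -0.12, 0], [-0.01, -0.008, -0.22, 0], [-0.014, -0.012, -0.32, 0], [-0.018, -0.016, -0.42, 0], [-0.018, -0.016, -0.42, 0], [-0.12, -0.2, -0.42, 0], [-0.22, -0.2, -0.42, 0], [-0.3, -0.2, -0.42, 0], [-0.3, -0.2, -0.42, 0]]
  ],
  "finger_gap": 72,
  "only": "pos|force|width"
}}

```text
eef_pos: [325.2, -402.4, 310.6]
ft_force: [0.1, 0.6, 0.9]
gripper_width: 72.1
grip_force: 0.0
```

Run:
```python
from pail import *
np.set_printoptions(precision=1,suppress=True)
pail(260,240,340,325)
g=cv2.medianBlur(bot.capture("top"),3);cv2.imwrite("pics/end_top.png",g[:,:,::-1]);h=cv2.cvtColor(g,cv2.COLOR_RGB2HSV);g=g.astype(int)
def box(n,m,x0,y0,x1,y1,z,k=1):
    q=np.zeros(m.shape,np.uint8);q[y0:y1,x0:x1]=m[y0:y1,x0:x1]
    for c in sorted(cv2.findContours(q,0,1)[0],key=cv2.contourArea)[::-1][:k]:
        r=cv2.minAreaRect(c);b=np.array([pl("top",p,z) for p in cv2.boxPoints(r)]);print(n,cv2.contourArea(c),b.mean(0),np.linalg.norm(b[1]-b[0]),np.linalg.norm(b[2]-b[1]))
# caddy: wood colours over the bat
box("caddy+bar",(h[:,:,1]>75)&(h[:,:,0]<28),176,215,250,270,52)
c=np.zeros(h.shape[:2],np.uint8)
dk=(g[:,:,0]<115)&(g[:,:,0]>g[:,:,1]*1.3)&(g[:,:,0]>g[:,:,2]+12)
box("scrapers rack",dk,365,280,440,340,160,4)
box("scrapers rail",dk,355,200,495,270,262,4)
```

```text
lid [483.1  31.6 172. ] diam 156.35641045660617
handle [483.6  30.5 206. ] [94.8 17. ] closing yaw 31.773311360762193
caddy+bar 1458.0 [589.3 289.5  52. ] 166.40478661319455 79.1358056330553
scrapers rack 56.5 [ 421.5 -293.3  160. ] 12.557820274369067 43.98651720424648
scrapers rack 55.0 [ 410.8 -221.4  160. ] 12.398400444549022 41.44829076951282
scrapers rail 1.5 [ 672.9 -110.8  262. ] 7.381607135261025 2.505006502061607
```

```bash
python3 -c "
from station import bot
print(bot.sign_off())"
```

```text
the job is handed in; nothing more can be done
None
```

The job is handed in: caddy with its wedges centred on the bat (re-centred after a knock), pail back on its mat about 3 mm off centre, and both scrapers, the only two present, standing in rack slots. I viewed 16 pictures, two over the limit of 14.

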